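Stack the packing plates on the two-pin jig

ROBOT

A 6-joint arm with a two-finger parallel gripper is mounted at the origin on a cart in front of the work surface, level with it; the furniture and walls round the work are solid. World frame = base frame: x ahead of the robot, y to its left, z up, the work surface at z = 0. Lengths are in m, angles in rad, forces in N, time in s.
With the tool pointing down it reaches from about 0.25 to 0.775 m from the base axis. Payload 4 kg.
Tool frame: the origin (TCP) lies where the fingers leave the gripper's body, on its centre line; the fingertips stand 97 mm ahead of it and the grasp point (between the pads) lies 78 mm ahead of it (bot.pinch_z is the distance from the TCP to the grasp point, in m); z points along the fingers, y is the direction in which the jaws open and shut (so a half turn about z gives the same grasp; the last joint's range is limited). The gripper opens to 94 mm and grips with 3 to 60 N. Pads are 16 mm wide; open, the fingers measure 119 mm over their backs; the gripper's body (75 mm by 177 mm) begins 78 mm behind the grasp point.
Start: joints at [-1.427, 0.087, 1.371, -0, 1.684, -0.103], TCP at [0.134, -0.533, 0.303] pointing down, gripper open.
Joint ranges: [-3.1, 3.1], [-0.76, 2.03], [0.27, 2.55], [-1.08, 4.22], [0.17, 2.65], [-2.57, 2.57]. Speed limits (rad/s): [2.79, 2.79, 3.14, 3.14, 3.14, 3.14].

INTERFACE

Orientations are given as a rotation vector (axis times angle).
In Python, from cell import bot, imaging gives the robot as it stands.
- The arm moves only by the tool play_rows, never from a script. Its argument "targets" is a list of rows, each a list of 3 entries, a list of its own where there are three numbers: the closure, from -1 (fully open) to 1 (shut), then the shift along the tool's x, y, z in m, then the turn, a rotation vector about the tool's x, y, z in rad. In form: [[gripper, [tx, ty, tz], [wx, wy, wz]], ...]. A call has 1 to 5 rows; each row shifts and turns the commanded pose from where the row before left it, along the tool's axes as they then stand; what a row does not reach is not made up. A row lasts 1/10 s, in which the tool goes at most 50 mm and 8.59 degrees, less where a joint would pass 70% of its speed; a pose out of reach is approached as far as the arm can. A call with a gripper value outside its range is refused whole. The fingers move at their own pace and stop on an object; "squeeze" is the grip in N (left out, the last holds). Time passes only in rows, so rows that do not move let the fingers close. It gives the time, the measured TCP pose, the force and the opening at its end, in the units of the state.
- bot.sense(): the state, without advancing time (a new reading comes with each control period).
- imaging.capture(name): name is "scene" or "side" or "wrist"; returns a dict with "image" (400x640x3 uint8, red, green, blue), "fovy" (degrees; the focal length in pixels is half the picture's height over the tangent of half this angle, whatever the lens; pixels are square), "cx", "cy" (the principal point, pixels), "pose" (4x4, takes a point from camera to world coordinates). Camera axes: x right, y up, looking along -z (the intrinsics and any distortion apply to the point x, -y, -z); pixel columns grow to the right and rows downward; lengths in m; the calibration is good to about 2 mm. A picture is of the moment at which its call begins. There is no depth.
- bot.finish_job(): hands the job in, once; it reports no verdict.
The state is a dict: "t": time; "joint_pos": joint angles; "qd": joint speeds; "tau": joint torques, N m; "tcp_pos": TCP position; "tool_rot": TCP orientation; "wrist_force": force on the tool from outside, world axes, zero at the start; "wrist_torque": the same for the moment, N m; "grip_width": finger opening in m.
Only numpy, scipy, OpenCV 4.12 (cv2) and the standard library are available. Lean on these libraries where they do the work, as an engineer would, in place of code of your own. Each camera call takes 0.05 s, during which the arm holds its last target.

TASK

Make up the packing stack on the blue two-pin jig: pick out the four plates that have two holes and thread them over both pins one after another, in order of size with the largest at the bottom and the smallest on top, each lying flat on the one below. Leave the two plates with a single hole where they lie.

Things in the scene. Friction and masses are not known exactly. Their poses are not given: they have to be found in the camera images.
- pin_jig: Blue base fixed to the bench, 116 x 64 x 14 mm, with two upright steel pins 8 mm thick at x = -22 and +22 mm, y = 0 (44 mm apart). Pins stand 50 mm above the base's top (tips at z = 64 mm); their top 7 mm taper to a blunt nose. Origin: centre of the underside, on the bench; x along its length, y across, z up. Top of the base: z = 14 mm.
- steel_plate: Loose flat packing plate of bare dark grey steel, the largest of the four with two holes: 104 x 56 x 10 mm. Round through holes, 12 mm wide, at x = -22 and +22 mm, y = 0 (44 mm apart, matching the pins). Lies flat on the bench at first. Origin: centre of the underside; x along its length, y across its width, z up. Grip it across its 56 mm width at mid-length.
- green_plate: Loose flat packing plate of green-painted steel, the second largest of the four with two holes: 92 x 48 x 10 mm. Round through holes, 12 mm wide, at x = -22 and +22 mm, y = 0 (44 mm apart, matching the pins). Lies flat on the bench at first. Origin: centre of the underside; x along its length, y across its width, z up. Grip it across its 48 mm width at mid-length.
- brass_plate: Loose flat packing plate of yellow brass, the third largest of the four with two holes: 80 x 40 x 10 mm. Round through holes, 12 mm wide, at x = -22 and +22 mm, y = 0 (44 mm apart, matching the pins). Lies flat on the bench at first. Origin: centre of the underside; x along its length, y across its width, z up. Grip it across its 40 mm width at mid-length.
- copper_plate: Loose flat packing plate of reddish copper, the smallest of the four with two holes: 68 x 32 x 10 mm. Round through holes, 12 mm wide, at x = -22 and +22 mm, y = 0 (44 mm apart, matching the pins). Lies flat on the bench at first. Origin: centre of the underside; x along its length, y across its width, z up. Grip it across its 32 mm width at mid-length.
- odd_steel_plate: Loose flat plate of dark grey steel, 92 x 48 x 10 mm, with only one 12 mm hole in its middle: not part of the pack, to be left where it lies. Origin: centre of the underside; x along its length, z up.
- odd_brass_plate: Loose flat plate of yellow brass, 68 x 36 x 10 mm, with only one 12 mm hole in its middle: not part of the pack, to be left where it lies. Origin: centre of the underside; x along its length, z up.

How it is judged:
On the way, in this order (a step that is already met when the one before it is completed fails the run):
1. the steel plate is on both pins, bottom, flat on the jig base (horizontal distance between steel_plate and pin_jig below 0.004 m and angle between the x axis of steel_plate and the x axis of pin_jig, either way round below 0.15 rad and z of steel_plate in the frame of pin_jig between 0.011 and 0.017 m), for 0.2 s.
2. the green plate is on both pins, second, flat on the steel plate (horizontal distance between green_plate and pin_jig below 0.004 m and angle between the x axis of green_plate and the x axis of pin_jig, either way round below 0.15 rad and z of green_plate in the frame of pin_jig between 0.021 and 0.027 m), for 0.2 s.
3. the brass plate is on both pins, third, flat on the green plate (horizontal distance between brass_plate and pin_jig below 0.004 m and angle between the x axis of brass_plate and the x axis of pin_jig, either way round below 0.15 rad and z of brass_plate in the frame of pin_jig between 0.031 and 0.037 m), for 0.2 s.
4. the copper plate is on both pins, on top, flat on the brass plate (horizontal distance between copper_plate and pin_jig below 0.004 m and angle between the x axis of copper_plate and the x axis of pin_jig, either way round below 0.15 rad and z of copper_plate in the frame of pin_jig between 0.041 and 0.047 m), for 0.2 s.
At the end, for the whole second after the job is handed in: On both pins, bottom up: steel, green, brass, copper plate; each within 4 mm of the jig's centre, 0.15 rad of its length, 3 mm of its level (underside 14, 24, 34, 44 mm over the jig's underside), level within 0.06 rad, released, at rest; single-hole plates not moved over 30 mm (all of step 1 and all of step 2 and all of step 3 and all of step 4 and angle between each of steel_plate, green_plate, brass_plate, copper_plate's own z axis and vertical below 0.06 rad and linear speed of each of steel_plate, green_plate, brass_plate, copper_plate below 0.02 m/s); the robot touches nothing.
It fails at once if the single-hole steel plate is moved by more than 30 mm (distance of odd_steel_plate from where it was at the start of the episode above 0.03 m).
It fails at once if the single-hole brass plate is moved by more than 30 mm (distance of odd_brass_plate from where it was at the start of the episode above 0.03 m).
It also fails if it takes over 122 s, if anything falls off the work surface, if the arm or the gripper's body presses on something with over 40 N, if the wrist force passes 120 N, or if a joint passes its speed limit or range.

## Working session

There is one attempt and no reset: what is moved stays moved. The work goes in short steps, Python scripts to look and compute and a tool call to move; the robot and the scene stay as the last step left them, time stands still between calls to the robot, and variables do not carry over. Pictures are saved under pics/ and viewed, and the job is handed in when it is done.

Besides the shell and the picture viewer there is one more tool, called as name([rows], argument=value, ...), one row to a line, values as JSON. play_rows: Moves the arm, as the interface text tells. Its arguments: {"type":"object","properties":{"targets":{"type":"array"},"squeeze":{"type":"number"}},"required":["targets"]}

```bash
ls; mkdir -p pics; python3 - <<'E'
from cell import bot, imaging
import cv2
print(bot.sense(), bot.pinch_z)
for n in ["scene","side","wrist"]:
    d=imaging.capture(n); cv2.imwrite(f"pics/{n}0.png",d["image"][:,:,::-1])
    print(n,{k:v for k,v in d.items() if k!="image"})
E
```

```text
pics
{'t': 0.0, 'joint_pos': array([-1.42707843e+00,  8.79277747e-02,  1.37228149e+00,  1.12204943e-05,
        1.68361363e+00, -1.03073583e-01]), 'qd': array([-7.30891287e-04,  1.22639814e-05,  1.68241405e-03,  2.11582776e-04,
        1.22007695e-03,  8.19828527e-04]), 'tau': array([ 1.43688696e-03, -3.40181029e+01, -3.02425218e+01,  7.20451679e-02,
        3.31787718e-02, -1.76135422e-04]), 'tcp_pos': array([ 0.13432307, -0.5329805 ,  0.30150503]), 'tool_rot': array([-3.11549195e+00, -3.86403593e-01,  5.36390114e-05]), 'wrist_force': array([-0.06692268,  0.62753032, -0.46958228]), 'wrist_torque': array([ 0.04717886,  0.01598549, -0.04058454]), 'grip_width': 0.09388547371398781} 0.0784
scene {'fovy': 52.11908983472795, 'cx': 314.3874813691764, 'cy': 195.714064734578, 'pose': array([[-0.73606137,  0.44466392, -0.51037991,  0.07431466],
       [-0.67689971, -0.47847131,  0.5593496 ,  0.66891213],
       [ 0.00452044,  0.75719165,  0.65317713,  0.66491168],
       [ 0.        ,  0.        ,  0.        ,  1.        ]])}
side {'fovy': 52.53580801520536, 'cx': 320.38025583799316, 'cy': 202.12851797052022, 'pose': array([[-0.99167283,  0.05603354, -0.11595362,  0.44860855],
       [-0.12856863, -0.48266139,  0.8663187 ,  1.03404056],
       [-0.00742343,  0.87401271,  0.48584634,  0.54594755],
       [ 0.        ,  0.        ,  0.        ,  1.        ]])}
wrist {'fovy': 68.34234850692177, 'cx': 321.4665935642164, 'cy': 201.4499078688203, 'pose': array([[ 0.24510841,  0.93802822,  0.24499985,  0.20479352],
       [-0.9694949 ,  0.23747373,  0.06071143, -0.51506713],
       [-0.001232  , -0.25240699,  0.96762038,  0.38385585],
       [ 0.        ,  0.        ,  0.        ,  1.        ]])}
```

View pics/scene0.png

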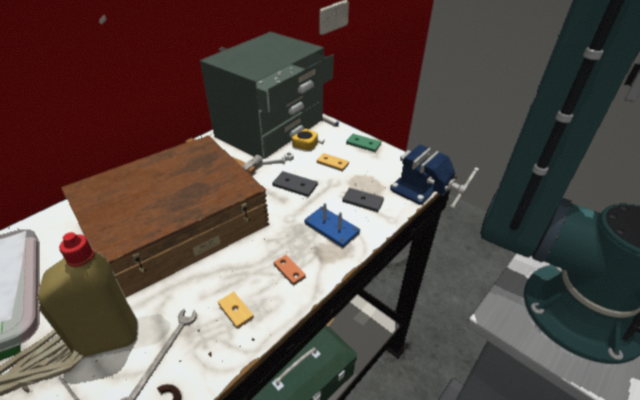

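View pics/side0.png

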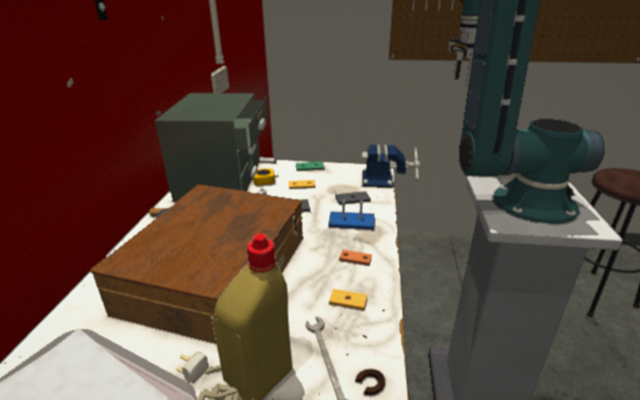

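View pics/wrist0.png

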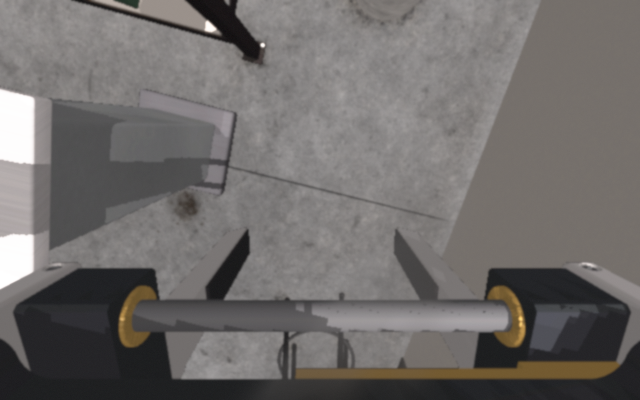

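The scene view shows two-hole plates: steel near (295,183), green (363,142), brass (333,161) and copper (290,268). The single-hole plates are at (362,199) for steel and (236,308) for brass. The jig is at (332,226). Next I'll get coarse positions from colour masks.

```bash
cat > h.py <<'E'
from cell import bot, imaging
import cv2, numpy as np
from scipy.spatial.transform import Rotation as R
def cap(n,save=None,scale=1):
    d=imaging.capture(n)
    if save: cv2.imwrite("pics/"+save,d["image"][:,:,::-1])
    return d
def ray(d,uv,z):
    uv=np.atleast_2d(np.asarray(uv,float)); f=200/np.tan(np.radians(d["fovy"])/2)
    c=np.stack([(uv[:,0]-d["cx"])/f,-(uv[:,1]-d["cy"])/f,-np.ones(len(uv))],1)
    P=d["pose"]; w=c@P[:3,:3].T; o=P[:3,3]
    return o+w*((z-o[2])/w[:,2])[:,None]
def proj(d,p):
    f=200/np.tan(np.radians(d["fovy"])/2); P=d["pose"]
    c=(np.atleast_2d(p)-P[:3,3])@P[:3,:3]
    return np.stack([d["cx"]+f*c[:,0]/-c[:,2], d["cy"]-f*c[:,1]/-c[:,2]],1)
HSV={"green":((60,80,40),(85,255,255)),"brass":((16,110,90),(30,255,255)),"copper":((3,110,90),(14,255,255)),
"blue":((105,120,50),(125,255,255)),"dark":((0,0,20),(179,80,95))}
def blobs(d,col,amin=60,amax=1e9,roi=None):
    hsv=cv2.cvtColor(d["image"],cv2.COLOR_RGB2HSV)
    m=cv2.inRange(hsv,*HSV[col])
    if roi is not None:
        k=np.zeros_like(m);cv2.rectangle(k,roi[:2],roi[2:],255,-1);m&=k
    cs,_=cv2.findContours(m,cv2.RETR_EXTERNAL,cv2.CHAIN_APPROX_NONE)
    return [c for c in cs if amin<cv2.contourArea(c)<amax],m
def rect(d,c,z):
    p=ray(d,c[:,0,:],z)[:,:2]
    (cx,cy),(w,h),a=cv2.minAreaRect((p*1000).astype(np.float32))
    if w<h: w,h,a=h,w,a+90
    return np.round([cx,cy,w,h,(a+90)%180-90],1)
E
python3 - <<'E'
from h import *
for n,roi in (("scene",(200,130,400,350)),("side",(240,150,400,320))):
    d=cap(n)
    for col in HSV:
        for c in blobs(d,col,60,3000,roi)[0]: print(n,col,cv2.contourArea(c),c[:,0].mean(0).round(),rect(d,c,0.008))
E
```

```text
scene green 247.5 [363. 142.] [ 645.6 -165.6   88.9   48.6   14.4]
scene brass 585.5 [235. 309.] [477.8 444.   69.6  36.3  -7.5]
scene brass 233.0 [332. 162.] [648.5 -32.2  78.8  41.3  12.5]
scene brass 209.0 [304. 138.] [785.7 -62.5  97.5  67.4 -76.2]
scene copper 395.5 [289. 269.] [471.1 309.6  70.   31.6  -8.1]
scene copper 2700.5 [219. 177.] [823.5 179.8 348.5 156.7 -35.4]
scene blue 845.5 [332. 225.] [489.7 156.  115.5  64.9   0.7]
scene dark 1223.5 [389. 283.] [294.6 180.9 137.3  80.5 -89.6]
scene dark 117.0 [209. 244.] [646.9 378.9  50.8  20.   80.9]
scene dark 472.5 [363. 200.] [492.2  36.5  89.3  52.7  18.1]
scene dark 537.0 [295. 184.] [655.9 106.3 103.1  58.2  17. ]
scene dark 1373.5 [254. 139.] [881.4  60.5 234.1 140.2  43. ]
side green 139.5 [310. 166.] [ 643.5 -166.    82.6   55.6   10.3]
side brass 502.5 [348. 299.] [476.2 445.4  68.2  43.1  -6.4]
side brass 1072.0 [251. 291.] [657.1 437.5 165.1  65.2 -72.8]
side brass 151.5 [302. 184.] [647.9 -32.1  75.1  47.    8.2]
side brass 220.0 [264. 175.] [773.4 -69.5 119.9  64.4 -74.3]
side copper 280.0 [355. 257.] [469.6 310.7  67.3  39.7  -8. ]
side copper 2230.5 [259. 230.] [681.9 188.7 383.6 165.3 -72.8]
side blue 516.5 [352. 220.] [487.8 156.8 110.   68.4   0.8]
side blue 115.5 [376. 182.] [428.8 -74.6  73.1  54.7   6.5]
side dark 242.0 [351. 199.] [486.4  53.5  88.2  80.6  18.9]
side dark 255.5 [397. 203.] [381.2  37.6 574.1  40.3  87.6]
side dark 863.5 [327. 156.] [ 616.6 -218.8  337.8  170.3    6.3]
side dark 501.0 [247. 167.] [ 832.4 -129.2  319.2   66.1  -72.8]
```

play_rows([
  [-1, [0.03, -0.036, 0], [0, 0, 0]],
  [-1, [0.03, -0.036, 0], [0, 0, 0]],
  [-1, [0.03, -0.036, 0], [0, 0, 0]],
  [-1, [0.03, -0.036, 0], [0, 0, 0]],
  [-1, [0.03, -0.036, 0], [0, 0, 0]],
])

```text
t: 0.75
tcp_pos: [0.2362, -0.3204, 0.3025]
tool_rot: [3.118, 0.385, 0.001]
wrist_force: [1.7, 0.4, 0.3]
grip_width: 0.0939
```

play_rows([
  [-1, [0.03, -0.036, 0], [0, 0, 0]],
  [-1, [0.03, -0.036, 0], [0, 0, 0]],
  [-1, [0.03, -0.036, 0], [0, 0, 0]],
  [-1, [0.03, -0.036, 0], [0, 0, 0]],
  [-1, [0.03, -0.036, 0], [0, 0, 0]],
])

```text
t: 1.25
tcp_pos: [0.3375, -0.1091, 0.3029]
tool_rot: [3.117, 0.386, 0.002]
wrist_force: [1.3, -1.4, 0.8]
grip_width: 0.0939
```

play_rows([
  [-1, [0.03, -0.036, 0], [0, 0, 0]],
  [-1, [0.03, -0.036, 0], [0, 0, 0]],
  [-1, [0.03, -0.036, 0.01], [0, 0, 0]],
  [-1, [0.03, -0.036, 0.02], [0, 0, 0]],
  [-1, [0.03, -0.036, 0.02], [0, 0, 0]],
])

```text
t: 1.75
tcp_pos: [0.4386, 0.1008, 0.2534]
tool_rot: [3.117, 0.388, 0.003]
wrist_force: [0.5, -0.7, -0.1]
grip_width: 0.0941
```

play_rows([
  [-1, [0.03, -0.036, 0], [0, 0, 0]],
  [-1, [0, 0, 0], [0, 0, 0]],
  [-1, [0, 0, 0], [0, 0, 0]],
])

```text
t: 2.05
tcp_pos: [0.4582, 0.1415, 0.2529]
tool_rot: [3.117, 0.39, -0.002]
wrist_force: [0.4, -0.5, 0.6]
grip_width: 0.0942
```

```bash
python3 - <<'E'
from h import *
s=bot.sense();print(s["t"],s["tcp_pos"],s["joint_pos"])
d=cap("wrist","w1.png")
print(d["pose"].round(4))
for col in HSV:
    for c in blobs(d,col,200,30000)[0]: print(col,cv2.contourArea(c),c[:,0].mean(0).round(),rect(d,c,0.010))
E
```

```text
2.05 [0.45824883 0.14147377 0.25291598] [ 1.81517819e-01 -5.42728541e-02  1.61285550e+00 -6.89895203e-04
  1.58449622e+00  1.50329465e+00]
[[ 0.2473  0.9372  0.246   0.5288]
 [-0.9689  0.2388  0.0641  0.1599]
 [ 0.0013 -0.2542  0.9672  0.335 ]
 [ 0.      0.      0.      1.    ]]
green 837.5 [633. 100.] [ 632.4 -146.1   80.8   20.8   29.7]
brass 2316.5 [ 48. 102.] [478.2 442.3  67.9  37.4  -7.3]
brass 3365.0 [536.  52.] [648.9 -32.9  79.8  40.7  12.9]
copper 1823.0 [176. 141.] [471.4 307.8  67.3  33.   -8.2]
blue 1247.0 [501. 248.] [444.8 -82.6 116.2  73.4 -33. ]
blue 5641.0 [315. 158.] [488.4 156.6 113.7  61.8   1. ]
dark 652.0 [318. 221.] [424.3 142.   46.2  44.9  11.3]
dark 7541.5 [584. 291.] [ 398.2 -222.4  227.6  186.5   44.9]
dark 290.0 [403. 177.] [489.3  57.9  89.2  21.2   5.6]
dark 3588.0 [407.  32.] [635.1  97.9  59.3  56.   17. ]
```

View pics/w1.png

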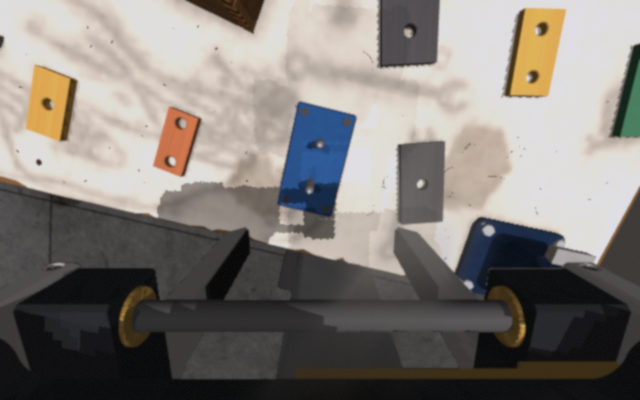

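```bash
cat >> h.py <<'E'
def plan(x,y,z,yaw,n,s=None):
    "constant row (repeated n times) that takes tool to world x,y,z(m), tool-x yaw deg; also levels nothing"
    s=s or bot.sense(); p=s["tcp_pos"]; M=R.from_rotvec(s["tool_rot"]).as_matrix()
    y0=np.arctan2(M[1,0],M[0,0]); dy=(np.radians(yaw)-y0+np.pi)%(2*np.pi)-np.pi
    S=np.zeros((2,2))
    for k in range(n):
        a=y0+dy*k/n; S+=np.array([[np.cos(a),np.sin(a)],[np.sin(a),-np.cos(a)]])
    D=np.array([x,y,z])-p; t=np.linalg.solve(S,D[:2])
    tz=-D[2]/n
    tilt=R.from_matrix(M).inv().apply([0,0,-1])
    print("t",s["t"],"tcp",p.round(4),"yaw",np.degrees(y0).round(2),"tilt xy",tilt[:2].round(4))
    print(f"n={n} row [{t[0]:.4f},{t[1]:.4f},{tz:.4f}] wz {-dy/n:.4f}  |t|={np.hypot(*t,)*1000:.1f}mm")
E
python3 - <<'E'
from h import *
plan(.63,.108,.19,17,5)
plan(.656,.106,.19,17,5)
E
```

```text
t 2.1 tcp [0.4581 0.1406 0.2533] yaw 14.17 tilt xy [ 0.0007 -0.0007]
n=5 row [0.0314,0.0154,0.0127] wz -0.0099  |t|=35.0mm
t 2.1 tcp [0.4581 0.1406 0.2533] yaw 14.17 tilt xy [ 0.0007 -0.0007]
n=5 row [0.0363,0.0171,0.0127] wz -0.0099  |t|=40.2mm
```

play_rows([
  [-1, [0.0314, 0.0154, 0.0127], [0, 0, -0.01]],
  [-1, [0.0314, 0.0154, 0.0127], [0, 0, -0.01]],
  [-1, [0.0314, 0.0154, 0.0127], [0, 0, -0.01]],
  [-1, [0.0314, 0.0154, 0.0127], [0, 0, -0.01]],
  [-1, [0.0314, 0.0154, 0.0127], [0, 0, -0.01]],
])

```text
t: 2.6
tcp_pos: [0.6311, 0.1053, 0.1906]
tool_rot: [3.107, 0.46, 0.002]
wrist_force: [0.1, 0.6, 1.9]
grip_width: 0.094
```

play_rows([
  [-1, [0, 0, 0], [0, 0, 0]],
  [-1, [0, 0, 0], [0, 0, 0]],
])

```text
t: 2.8
tcp_pos: [0.6298, 0.106, 0.1895]
tool_rot: [3.108, 0.46, -0.003]
wrist_force: [-0.3, -0.5, -0.2]
grip_width: 0.0937
```

```bash
python3 - <<'E'
from h import *
d=cap("wrist","w2.png")
for col in HSV:
    for c in blobs(d,col,200,30000)[0]: print(col,cv2.contourArea(c),c[:,0].mean(0).round(),rect(d,c,0.010))
plan(.656,.106,.19,17,5)
E
```

```text
green 2067.5 [601. 244.] [ 666.8 -160.2   51.1   49.8   14.3]
brass 3241.5 [470. 225.] [650.1 -33.2  79.9  39.9  13. ]
brass 3001.0 [562. 107.] [773.7 -63.3  71.8  66.7 -73.1]
copper 326.5 [327.  20.] [776.9 146.6  21.1  10.  -83.2]
copper 24097.5 [58. 99.] [648.2 354.1 219.4 100.2  -9.3]
blue 923.5 [243. 350.] [455.7 140.8  51.8  31.9   2. ]
blue 534.5 [208. 348.] [449.  175.1  41.7  24.6  -6.1]
blue 1113.0 [252. 287.] [531.8 151.   53.3  33.2 -73.1]
dark 5634.0 [ 49. 316.] [434.1 336.  128.9 111.6 -61.2]
dark 8239.5 [319. 197.] [641.5 117.1 125.3  90.6  16.9]
dark 1481.0 [340.  28.] [777.2 130.1 144.8  34.5  82.1]
dark 13929.5 [545.  45.] [788.7 -14.5 202.2  98.4 -73.1]
t 2.85 tcp [0.6296 0.1066 0.1907] yaw 16.89 tilt xy [-0.0001 -0.0001]
n=5 row [0.0050,0.0017,0.0001] wz -0.0004  |t|=5.3mm
```

View pics/w2.png

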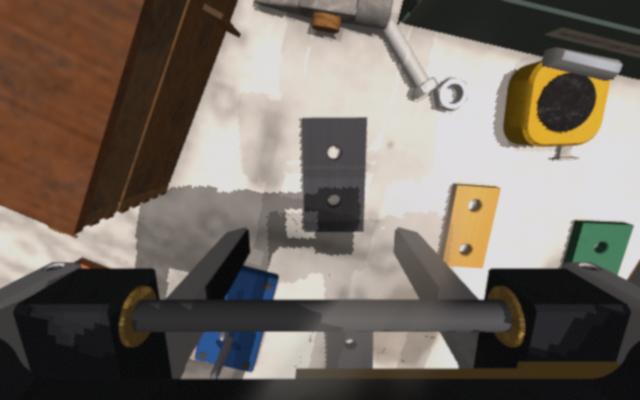

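The steel plate is at columns 302–367, rows 118–232, with holes at (333,153) and (333,200). The wooden box is on the left, its lower edge running from (165,190) to (240,25). I'll refine the plate pose and check clearance to the box.

```bash
python3 - <<'E'
from h import *
d=cap("wrist")
hsv=cv2.cvtColor(d["image"],cv2.COLOR_RGB2HSV);V=hsv[:,:,2]
print(V[215,280:385:3]);print(V[140,290:385:3]); print(V[150:156,325:342]); print(V[195:206,320:346:2])
for th in (75,85):
    HSV["dark"]=((0,0,20),(179,90,th))
    for c in blobs(d,"dark",2000,30000,(285,100,385,245))[0]: print(th,cv2.contourArea(c),rect(d,c,.010),rect(d,c,.0))
print("box base",ray(d,[[165,190],[205,100],[240,25]],0).round(3).tolist())
print("box top z.1",ray(d,[[75,235],[140,100],[200,0]],0.1).round(3).tolist())
m=cv2.inRange(V,110,255)
cs,_=cv2.findContours(m[110:240,306:362].copy(),cv2.RETR_EXTERNAL,cv2.CHAIN_APPROX_NONE)
for c in cs:
    if 40<cv2.contourArea(c)<400:
        q=c[:,0].mean(0)+[306,110]; print("hole",cv2.contourArea(c),q,ray(d,q,.01).round(4),ray(d,q,.005).round(4))
E
```

```text
[ 90  91 157 175 187 191 194 184 101  73  73  72  69  40  40  39  38  40
  40  40  42  44  45  49  50  52  56  81 141 202 197 197 199 214 219]
[214 217 218 212 116  78  77  75  76  76  77  76  77  76  77  77  77  78
  77  77  78  77  77  77  78  85 209 222 223 223 223 223]
[[ 77  78  90 128 173 203 219 222 222 222 219 210 203 185 148 108  77]
 [ 77  79  98 143 187 212 221 223 222 222 223 221 219 198 155 113  76]
 [ 76  80 106 152 192 217 222 223 223 223 223 222 217 190 150 112  74]
 [ 75  80 105 155 197 218 222 223 223 223 222 221 208 172 133 105  72]
 [ 77  77  99 149 198 219 222 223 223 223 222 220 202 159 121  93  65]
 [ 76  76  88 133 186 215 221 222 222 222 222 218 200 152 109  77  62]]
[[ 48  48  47  48  47  56  80  99  98  72  50  47  47]
 [ 48  48  48  49  48  71 102 113 112  91  55  48  48]
 [ 47  48  48  47  55  87 111 115 114 105  66  46  47]
 [ 48  47  47  47  69 103 117 116 114 112  75  47  48]
 [ 48  48  47  47  79 116 120 118 116 112  72  45  48]
 [ 48  47  46  46  78 116 120 119 114 106  65  46  48]
 [ 48  48  48  46  66 105 117 116 113  97  53  44  48]
 [ 48  48  47  46  48  93 110 111 106  84  41  44  47]
 [ 49  47  48  47  39  72  99 101  94  66  37  45  48]
 [ 49  47  47  48  38  50  78  82  71  44  38  46  49]
 [ 49  49  47  48  41  37  51  52  45  35  43  49  49]]
75 2299.5 [629.4  94.9  53.7  44.5 -73.1] [626.8  93.6  55.8  46.1 -73.1]
85 7012.0 [648.4 110.7 116.4  73.3  16.9] [646.5 110.1 120.9  76.1  16.9]
box base [[0.599, 0.252, 0.0], [0.689, 0.232, 0.0], [0.756, 0.216, 0.0]]
box top z.1 [[0.59, 0.256, 0.1], [0.682, 0.228, 0.1], [0.74, 0.206, 0.1]]
hole 44.5 [309.92 234.52] [[0.5992 0.109  0.01  ]] [[0.5974 0.1086 0.005 ]]
hole 67.5 [356.96774194 235.16129032] [[0.6116 0.066  0.01  ]] [[0.61   0.0648 0.005 ]]
hole 112.0 [333.52941176 152.08823529] [[0.6797 0.1109 0.01  ]] [[0.6794 0.1106 0.005 ]]
```

```bash
python3 - <<'E'
from h import *
d=cap("wrist")
V=cv2.cvtColor(d["image"],cv2.COLOR_RGB2HSV)[:,:,2]
for (a,b,e,f) in ((322,142,345,164),(322,188,345,212)):
    for th in (75,95):
        ys,xs=np.where(V[b:f,a:e]>th); print(len(xs),xs.mean()+a,ys.mean()+b,ray(d,[xs.mean()+a,ys.mean()+b],.005).round(4))
p=ray(d,[[302.5,140],[366.5,140],[334,118.5],[334,231.5]],.01); print(p.round(4),np.linalg.norm(p[0]-p[1]),np.linalg.norm(p[2]-p[3]))
plan(.656,.106,.19,17,2)
E
```

```text
376 332.6329787234043 151.75797872340425 [[0.6795 0.1119 0.005 ]]
142 333.9577464788732 152.3732394366197 [[0.6793 0.1106 0.005 ]]
95 334.4736842105263 199.26315789473685 [[0.6378 0.097  0.005 ]]
69 334.3623188405797 199.2753623188406 [[0.6378 0.0971 0.005 ]]
[[0.6819 0.1406 0.01  ]
 [0.6983 0.0869 0.01  ]
 [0.7073 0.1197 0.01  ]
 [0.6087 0.0884 0.01  ]] 0.05615345027754986 0.10336295059094293
t 2.95 tcp [0.6295 0.1075 0.1918] yaw 16.97 tilt xy [-0.0021 -0.0005]
n=2 row [0.0125,0.0046,0.0009] wz -0.0003  |t|=13.3mm
```

```bash
python3 - <<'E'
from h import *
plan(.658,.104,.101,17.3,4)
E
```

```text
t 2.95 tcp [0.6295 0.1075 0.1918] yaw 16.97 tilt xy [-0.0021 -0.0005]
n=4 row [0.0066,0.0029,0.0227] wz -0.0014  |t|=7.2mm
```

play_rows([
  [-1, [0.013, 0.006, 0.02], [0, 0, -0.003]],
  [-1, [0.0134, 0.0056, 0.02], [0, 0, -0.003]],
  [-1, [0, 0, 0.025], [0, 0, 0]],
  [-1, [0, 0, 0.018], [0, 0, 0]],
  [-1, [0, 0, 0], [0, 0, 0]],
])

```text
t: 3.45
tcp_pos: [0.6563, 0.1048, 0.1048]
tool_rot: [-3.105, -0.474, 0.008]
wrist_force: [-0.7, -0.5, -0.4]
grip_width: 0.0941
```

```bash
python3 - <<'E'
from h import *
d=cap("wrist","w3.png")
plan(.658,.104,.101,17.3,1)
E
```

```text
t 3.5 tcp [0.6574 0.1049 0.1068] yaw 17.38 tilt xy [0.0017 0.0003]
n=1 row [0.0003,0.0010,0.0058] wz 0.0013  |t|=1.0mm
```

View pics/w3.png

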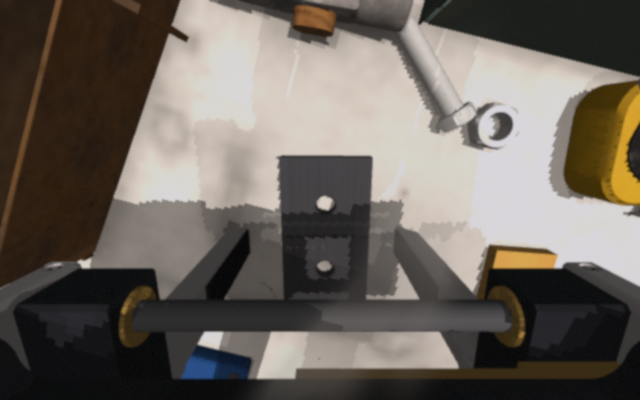

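The wrist view shows the plate centred between the fingers, which sit at columns 250 and 395; the plate spans 280–372. I'll lower a little and close.

play_rows([
  [-1, [0, 0.0005, 0.0035], [0, 0, 0]],
  [-1, [0, 0, 0], [0, 0, 0]],
])

```text
t: 3.7
tcp_pos: [0.6593, 0.1043, 0.1053]
tool_rot: [3.105, 0.474, 0.005]
wrist_force: [0.7, -0.1, -0.4]
grip_width: 0.0939
```

play_rows([
  [1, [0, 0, 0], [0, 0, 0]],
  [1, [0, 0, 0], [0, 0, 0]],
  [1, [0, 0, 0], [0, 0, 0]],
  [1, [0, 0, 0], [0, 0, 0]],
], squeeze=40)

```text
t: 4.1
tcp_pos: [0.659, 0.1042, 0.1036]
tool_rot: [3.106, 0.474, 0.0]
wrist_force: [0.3, 0.1, 0.3]
grip_width: 0.0655
```

play_rows([
  [1, [0, 0, 0], [0, 0, 0]],
  [1, [0, 0, 0], [0, 0, 0]],
])

```text
t: 4.3
tcp_pos: [0.6589, 0.1041, 0.1034]
tool_rot: [3.105, 0.474, 0.0]
wrist_force: [-0.6, -0.5, 0.0]
grip_width: 0.0547
```

play_rows([
  [1, [0, 0, 0], [0, 0, 0]],
  [1, [0, 0, 0], [0, 0, 0]],
])

```text
t: 4.5
tcp_pos: [0.6589, 0.1041, 0.1034]
tool_rot: [3.105, 0.474, 0.0]
wrist_force: [1.0, -1.0, 1.5]
grip_width: 0.0551
```

```bash
python3 - <<'E'
from h import *
d=cap("wrist","w4.png")
plan(.658,.104,.101,17.3,1); print(bot.sense()["grip_width"])
E
```

```text
t 4.55 tcp [0.6589 0.104  0.1034] yaw 17.35 tilt xy [-0.     -0.0004]
n=1 row [-0.0009,-0.0002,0.0024] wz 0.0008  |t|=0.9mm
0.05535617295259653
```

View pics/w4.png

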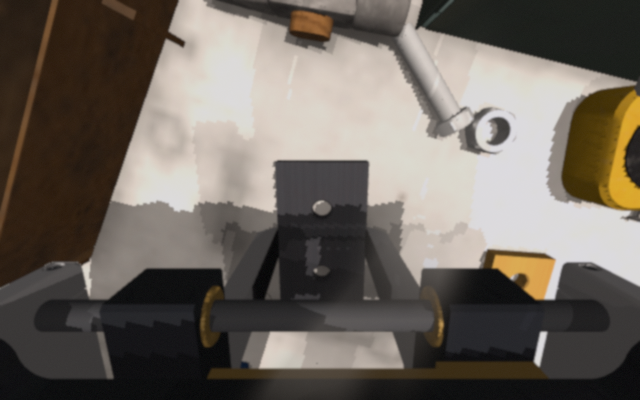

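Gripped, but the fingertips only overlap the plate's edge by about 3–4 mm. I'll reopen and go 3 mm deeper.

play_rows([
  [0, [0, 0, 0], [0, 0, 0]],
  [0, [0, 0, 0], [0, 0, 0]],
  [0, [0, 0, 0.003], [0, 0, 0]],
  [0, [0, 0, 0], [0, 0, 0]],
  [0, [0, 0, 0], [0, 0, 0]],
])

```text
t: 5.05
tcp_pos: [0.6589, 0.1041, 0.1033]
tool_rot: [3.105, 0.474, 0.001]
wrist_force: [-4.7, -1.9, 10.3]
grip_width: 0.0551
```

play_rows([
  [1, [0, 0, 0], [0, 0, 0]],
  [1, [0, 0, 0], [0, 0, 0]],
  [1, [0, 0, 0], [0, 0, 0]],
  [1, [0, 0, 0], [0, 0, 0]],
  [1, [0, 0, 0], [0, 0, 0]],
])

```text
t: 5.55
tcp_pos: [0.6589, 0.1041, 0.1033]
tool_rot: [3.105, 0.474, 0.001]
wrist_force: [-3.8, -1.5, 10.0]
grip_width: 0.0547
```

```bash
python3 - <<'E'
from h import *
plan(.658,.104,.101,17.3,1); s=bot.sense();print(s["grip_width"],s["wrist_force"])
E
```

```text
t 5.55 tcp [0.6589 0.1041 0.1033] yaw 17.35 tilt xy [-0.0007 -0.0007]
n=1 row [-0.0009,-0.0002,0.0023] wz 0.0008  |t|=0.9mm
0.05472699158884679 [-3.77282189 -1.47257056 10.00836234]
```

Closure 0 doesn't release a 56 mm part, so the arm was just pressing at 10 N. Opening properly now.

play_rows([
  [-0.6, [0, 0, 0], [0, 0, 0]],
  [-0.6, [0, 0, 0], [0, 0, 0]],
  [-0.6, [0, 0, 0], [0, 0, 0]],
  [-0.6, [0, 0, 0], [0, 0, 0]],
])

```text
t: 5.95
tcp_pos: [0.6586, 0.1043, 0.0997]
tool_rot: [-3.105, -0.474, 0.002]
wrist_force: [0.7, -0.0, 0.1]
grip_width: 0.075
```

```bash
python3 - <<'E'
from h import *
plan(.658,.104,.1005,17.3,1); s=bot.sense();print(s["grip_width"],s["wrist_force"])
E
```

```text
t 5.95 tcp [0.6586 0.1043 0.0997] yaw 17.35 tilt xy [0.001  0.0003]
n=1 row [-0.0007,0.0001,-0.0008] wz 0.0009  |t|=0.7mm
0.07497842798182164 [ 0.71834333 -0.0359319   0.06224294]
```

play_rows([
  [1, [0, 0, 0], [0, 0, 0]],
  [1, [0, 0, 0], [0, 0, 0]],
  [1, [0, 0, 0], [0, 0, 0]],
  [1, [0, 0, 0], [0, 0, 0]],
  [1, [0, 0, 0], [0, 0, 0]],
], squeeze=45)

```text
t: 6.45
tcp_pos: [0.6588, 0.1042, 0.1002]
tool_rot: [3.106, 0.474, -0.0]
wrist_force: [0.4, -0.3, -1.3]
grip_width: 0.0558
```

play_rows([
  [1, [0, 0, -0.02], [0, 0, 0]],
  [1, [0, 0, -0.04], [0, 0, 0]],
  [1, [0, 0, -0.03], [0, 0, 0]],
  [1, [0, 0, 0], [0, 0, 0]],
])

```text
t: 6.85
tcp_pos: [0.6611, 0.1044, 0.1961]
tool_rot: [3.105, 0.474, 0.016]
wrist_force: [0.3, -0.1, -1.9]
grip_width: 0.0555
```

```bash
python3 - <<'E'
from h import *
d=cap("wrist","w5.png")
plan(.489,.156,.19,1,7); s=bot.sense();print(s["grip_width"],s["wrist_force"])
E
```

```text
t 6.9 tcp [0.6599 0.1043 0.1926] yaw 17.35 tilt xy [-0.0049 -0.0012]
n=7 row [-0.0228,-0.0117,0.0004] wz 0.0408  |t|=25.6mm
0.05528436095340355 [-0.18451055  0.22353156 -2.76015252]
```

View pics/w5.png

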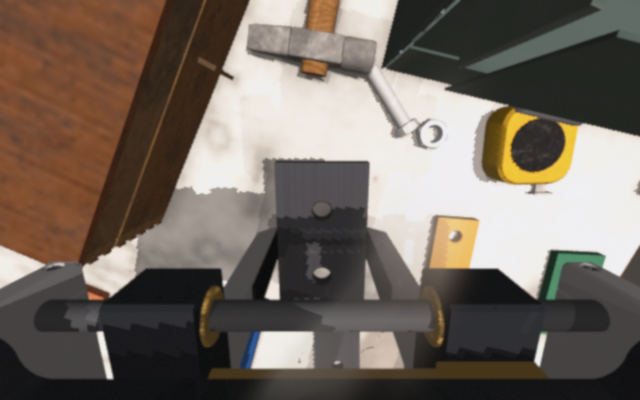

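The plate is held, with holes visible at (322,210) and (322,273). Next I'll stop short of the jig so the pins show ahead of the plate.

```bash
python3 - <<'E'
from h import *
plan(.40,.156,.195,1,8)
E
```

```text
t 6.9 tcp [0.6599 0.1043 0.1926] yaw 17.35 tilt xy [-0.0049 -0.0012]
n=8 row [-0.0309,-0.0122,-0.0003] wz 0.0357  |t|=33.2mm
```

play_rows([
  [1, [-0.031, -0.0122, 0], [0, 0, 0.0357]],
  [1, [-0.031, -0.0122, 0], [0, 0, 0.0357]],
  [1, [-0.031, -0.0122, 0], [0, 0, 0.0357]],
  [1, [-0.031, -0.0122, 0], [0, 0, 0.0357]],
  [1, [-0.031, -0.0122, 0], [0, 0, 0.0357]],
])

```text
t: 7.4
tcp_pos: [0.4912, 0.1278, 0.1865]
tool_rot: [3.135, 0.192, -0.01]
wrist_force: [-0.6, 0.6, -3.7]
grip_width: 0.0556
```

play_rows([
  [1, [-0.031, -0.0122, 0], [0, 0, 0.0357]],
  [1, [-0.031, -0.0122, 0], [0, 0, 0.0357]],
  [1, [-0.031, -0.0122, 0], [0, 0, 0.0357]],
  [1, [0, 0, 0], [0, 0, 0]],
  [1, [0, 0, 0], [0, 0, 0]],
])

```text
t: 7.9
tcp_pos: [0.397, 0.156, 0.188]
tool_rot: [3.14, 0.029, -0.005]
wrist_force: [0.0, -0.1, -3.5]
grip_width: 0.0551
```

```bash
python3 - <<'E'
from h import *
d=cap("wrist","w6.png")
big=cv2.resize(d["image"][:,:,::-1][60:300,200:480],None,fx=2.8,fy=2.4,interpolation=cv2.INTER_CUBIC);cv2.imwrite("pics/w6b.png",big)
plan(.40,.156,.195,1,1); s=bot.sense();print(s["grip_width"],s["wrist_force"])
E
```

```text
t 7.95 tcp [0.3979 0.1559 0.1886] yaw 1.01 tilt xy [ 0.0023 -0.001 ]
n=1 row [0.0021,-0.0000,-0.0064] wz 0.0002  |t|=2.1mm
0.05536391013870461 [-0.08686905 -0.18733497 -3.88589776]
```

View pics/w6.png

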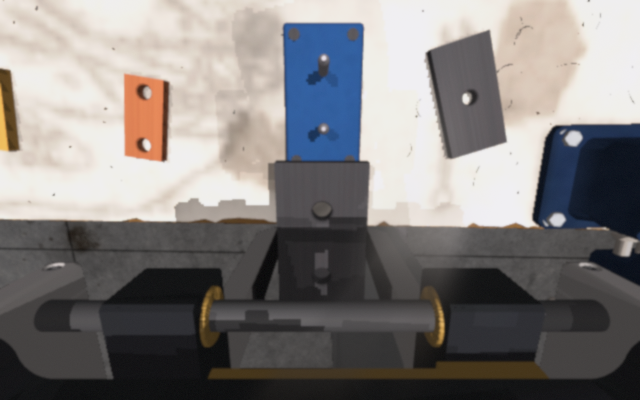

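View pics/w6b.png

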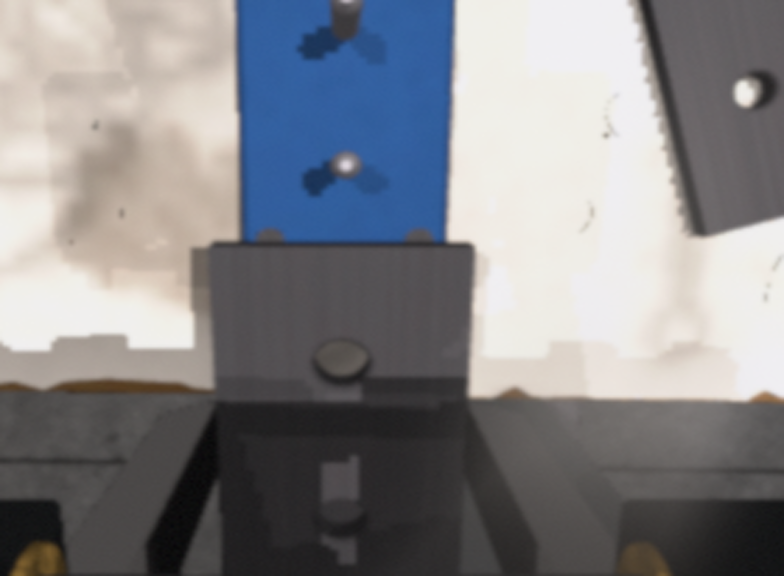

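```bash
python3 - <<'E'
from h import *
d=cap("wrist"); s=bot.sense(); z=s["tcp_pos"][2]; print(s["tcp_pos"])
g=cv2.cvtColor(d["image"],cv2.COLOR_RGB2GRAY)
for r in (56,60,64,68,126,128,130): print(r,g[r,313:334])
print(ray(d,[[323.2,61],[323.2,127.8]],.064).round(4))
c=[c for c in blobs(d,"blue",1000,30000,(250,0,400,170))[0]][0]
print("jig(part)",rect(d,c,.014))
print("hole top",ray(d,[[321.5,209.5],[321.5,275]],z-.09).round(4),"mid",ray(d,[[321.5,209.5],[321.5,275]],z-.095).round(4))
print("front corners",ray(d,[[275,162],[369.5,162]],z-.09).round(4))
E
```

```text
[0.39847568 0.15589433 0.18910142]
56 [ 90  90  89  91  89  91  94 102 112 124 132 128 119 107  96  89  88  89
  88  88  89]
60 [ 90  90  91  89  89  90 103 135 181 216 224 218 189 149 123 108  96  89
  89  89  91]
64 [89 90 88 86 81 76 78 81 80 83 88 91 95 96 93 89 89 90 90 91 90]
68 [88 87 88 88 82 72 62 61 61 62 63 64 63 63 69 78 88 90 90 91 90]
126 [ 87  88  87  86  86  88  93 103 115 124 129 128 122 111 100  93  91  91
  91  89  90]
128 [ 87  81  70  63  70  82  99 120 147 174 183 173 153 133 114  98  90  90
  90  90  90]
130 [ 78  71  60  53  63  80 100 131 176 206 214 203 172 137 114  96  88  85
  85  85  86]
[[0.51   0.1569 0.064 ]
 [0.4682 0.156  0.064 ]]
jig(part) [492.5 156.8 104.1  61.4   1. ]
hole top [[0.4205 0.1564 0.0991]
 [0.3766 0.1555 0.0991]] mid [[0.4191 0.1563 0.0941]
 [0.3738 0.1555 0.0941]]
front corners [[0.4488 0.1839 0.0991]
 [0.4498 0.129  0.0991]]
```

Jig centre ≈ (489.0, 156.5) mm at yaw 1.0°, and the scene, side and wrist views agree within about 1 mm. The held plate's centre is ≈0.8 mm behind the tool axis. I'll move over the pins.

play_rows([
  [1, [0.03, 0, 0], [0, 0, 0]],
  [1, [0.03, 0, 0], [0, 0, 0]],
  [1, [0.031, 0, 0.005], [0, 0, 0]],
  [1, [0, 0, 0.008], [0, 0, 0]],
  [1, [0, 0, 0], [0, 0, 0]],
])

```text
t: 8.5
tcp_pos: [0.4893, 0.157, 0.1747]
tool_rot: [3.14, 0.025, -0.009]
wrist_force: [-0.2, 0.3, -4.0]
grip_width: 0.0552
```

play_rows([
  [1, [0, 0, 0], [0, 0, 0]],
  [1, [0, 0, 0], [0, 0, 0]],
])

```text
t: 8.7
tcp_pos: [0.4889, 0.1577, 0.1774]
tool_rot: [3.141, 0.027, -0.001]
wrist_force: [0.2, -0.0, -2.8]
grip_width: 0.0556
```

```bash
python3 - <<'E'
from h import *
d=cap("wrist")
a=cv2.resize(d["image"][:,:,::-1][130:300,230:410],None,fx=4,fy=3.3,interpolation=cv2.INTER_CUBIC);cv2.imwrite("pics/w7.png",a)
d=cap("side");b=cv2.resize(d["image"][:,:,::-1][160:250,300:420],None,fx=4,fy=4,interpolation=cv2.INTER_CUBIC)
d=cap("scene");c=cv2.resize(d["image"][:,:,::-1][165:255,275:395],None,fx=4,fy=4,interpolation=cv2.INTER_CUBIC)
cv2.imwrite("pics/s7.png",cv2.resize(np.hstack([b,c]),(800,300)))
plan(.4895,.1565,.172,1,1)
E
```

```text
t 8.85 tcp [0.4891 0.1579 0.178 ] yaw 1.01 tilt xy [-0.0009  0.0001]
n=1 row [0.0004,0.0014,0.0060] wz 0.0001  |t|=1.4mm
```

View pics/w7.png

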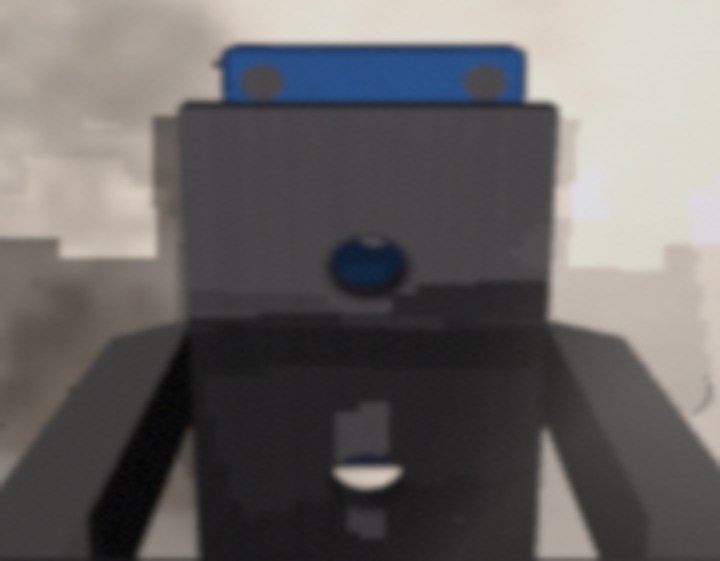

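View pics/s7.png

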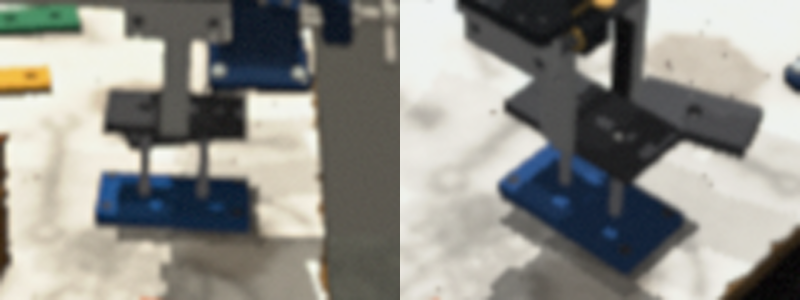

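Camera check: the pin tip shows in the front hole about 1 px to the right, which matches the measured 1.4 mm offset in y. I'll correct it and lower.

play_rows([
  [1, [0.0005, 0.0014, 0.006], [0, 0, 0]],
  [1, [0, 0, 0.005], [0, 0, 0]],
  [1, [0, 0, 0.005], [0, 0, 0]],
  [1, [0, 0, 0.005], [0, 0, 0]],
  [1, [0, 0, 0], [0, 0, 0]],
])

```text
t: 9.35
tcp_pos: [0.4892, 0.1563, 0.1551]
tool_rot: [3.141, 0.027, -0.004]
wrist_force: [0.1, -0.4, -2.6]
grip_width: 0.0552
```

```bash
python3 - <<'E'
from h import *
d=cap("wrist")
a=cv2.resize(d["image"][:,:,::-1][130:300,230:410],None,fx=4,fy=3.3,interpolation=cv2.INTER_CUBIC);cv2.imwrite("pics/w8.png",a)
plan(.4895,.1565,.120,1,1);print(bot.sense()["wrist_force"])
E
```

```text
t 9.4 tcp [0.4896 0.1563 0.1556] yaw 0.98 tilt xy [ 0.0015 -0.0004]
n=1 row [-0.0000,-0.0002,0.0356] wz -0.0003  |t|=0.2mm
[ 0.82659203 -0.01289551 -3.68918182]
```

View pics/w8.png

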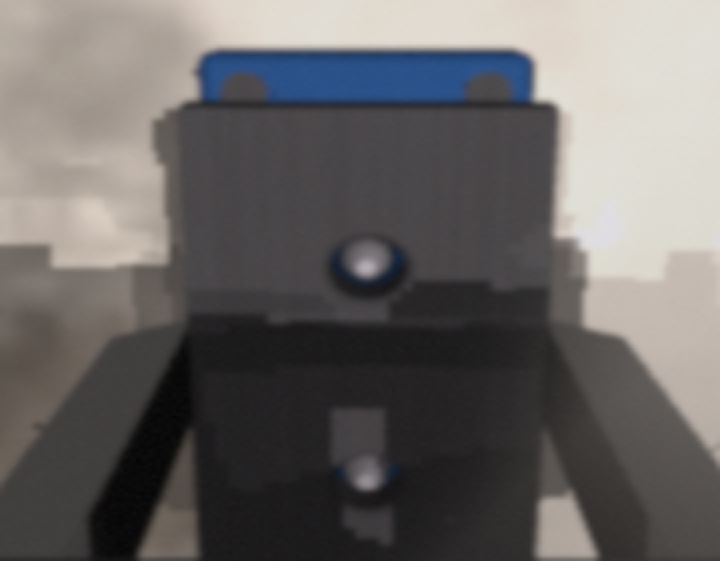

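Both pin noses sit centred in both holes, with no contact force. Lowering to the base.

play_rows([
  [1, [0, 0, 0.009], [0, 0, 0]],
  [1, [0, 0, 0.009], [0, 0, 0]],
  [1, [0, 0, 0.009], [0, 0, 0]],
  [1, [0, 0, 0.009], [0, 0, 0]],
  [1, [0, 0, 0.002], [0, 0, 0]],
])

```text
t: 9.9
tcp_pos: [0.4889, 0.1562, 0.1164]
tool_rot: [3.141, 0.027, -0.005]
wrist_force: [0.3, -0.7, -3.4]
grip_width: 0.0551
```

play_rows([
  [1, [0, 0, 0.002], [0, 0, 0]],
  [1, [0, 0, 0], [0, 0, 0]],
])

```text
t: 10.1
tcp_pos: [0.4899, 0.1564, 0.1163]
tool_rot: [3.141, 0.027, -0.0]
wrist_force: [0.2, 0.7, -2.9]
grip_width: 0.0552
```

play_rows([
  [1, [0, 0, 0.001], [0, 0, 0]],
  [1, [0, 0, 0], [0, 0, 0]],
  [1, [0, 0, 0], [0, 0, 0]],
])

```text
t: 10.4
tcp_pos: [0.4901, 0.1564, 0.1157]
tool_rot: [-3.141, -0.027, -0.001]
wrist_force: [-0.6, 0.2, -3.1]
grip_width: 0.0554
```

play_rows([
  [1, [0, 0, 0.0015], [0, 0, 0]],
  [1, [0, 0, 0], [0, 0, 0]],
  [1, [0, 0, 0], [0, 0, 0]],
])

```text
t: 10.7
tcp_pos: [0.4902, 0.1564, 0.1142]
tool_rot: [-3.141, -0.027, -0.001]
wrist_force: [-0.1, 0.5, -2.4]
grip_width: 0.0555
```

play_rows([
  [-0.8, [0, 0, 0], [0, 0, 0]],
  [-0.8, [0, 0, 0], [0, 0, 0]],
  [-0.8, [0, 0, 0], [0, 0, 0]],
  [-0.8, [0, 0, 0], [0, 0, 0]],
])

```text
t: 11.1
tcp_pos: [0.4901, 0.1564, 0.1142]
tool_rot: [-3.141, -0.027, -0.001]
wrist_force: [0.9, 0.1, -0.7]
grip_width: 0.0827
```

play_rows([
  [-0.8, [0, 0, -0.01], [0, 0, 0]],
  [-0.8, [0, 0, -0.03], [0, 0, 0]],
  [-1, [0, 0, -0.04], [0, 0, 0]],
])

```text
t: 11.4
tcp_pos: [0.4886, 0.1561, 0.1932]
tool_rot: [3.14, 0.027, -0.008]
wrist_force: [1.3, 0.3, -0.2]
grip_width: 0.0894
```

```bash
python3 - <<'E'
from h import *
d=cap("wrist","w9.png")
plan(.62,-.162,.195,14.4,8);print(bot.sense()["grip_width"])
E
```

```text
t 11.45 tcp [0.4925 0.157  0.2028] yaw 0.99 tilt xy [-0.0115  0.002 ]
n=8 row [0.0111,0.0416,0.0010] wz -0.0293  |t|=43.0mm
0.09284374752056102
```

View pics/w9.png

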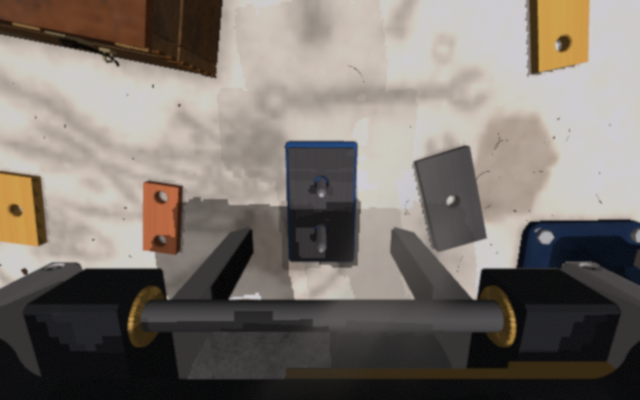

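The steel plate lies flat on the jig base with both pins through it, at (321,188) and (321,240). On to the green plate.

play_rows([
  [-1, [0.011, 0.0416, 0], [0, 0, -0.0293]],
  [-1, [0.011, 0.0416, 0], [0, 0, -0.0293]],
  [-1, [0.011, 0.0416, 0], [0, 0, -0.0293]],
  [-1, [0.011, 0.0416, 0], [0, 0, -0.0293]],
  [-1, [0.011, 0.0416, 0], [0, 0, -0.0293]],
])

```text
t: 11.95
tcp_pos: [0.561, -0.0484, 0.195]
tool_rot: [3.13, 0.259, 0.003]
wrist_force: [0.1, 0.3, 1.0]
grip_width: 0.0941
```

play_rows([
  [-1, [0.011, 0.0416, 0], [0, 0, -0.0293]],
  [-1, [0.011, 0.0416, 0], [0, 0, -0.0293]],
  [-1, [0.011, 0.0416, 0], [0, 0, -0.0293]],
  [-1, [0, 0, 0], [0, 0, 0]],
  [-1, [0, 0, 0], [0, 0, 0]],
])

```text
t: 12.45
tcp_pos: [0.6168, -0.1635, 0.1939]
tool_rot: [-3.117, -0.391, 0.0]
wrist_force: [0.6, -0.3, 0.2]
grip_width: 0.094
```

```bash
cat >> h.py <<'E'
def top(d,col,z,roi=None,amin=1000):
    for c in blobs(d,col,amin,30000,roi)[0]: print(col,cv2.contourArea(c),c[:,0].mean(0).round(),rect(d,c,z))
E
python3 - <<'E'
from h import *
d=cap("wrist","w10.png")
top(d,"green",.01);top(d,"brass",.01)
plan(.645,-.166,.101,14.4,4)
E
```

```text
green 4807.5 [333. 173.] [ 646.3 -167.    89.8   46.5   13.7]
brass 4198.5 [190. 133.] [649.6 -35.2  79.1  41.6  12.8]
brass 1876.5 [230.  13.] [750.9 -53.6  69.2  22.  -75.6]
t 12.5 tcp [ 0.6166 -0.1625  0.1941] yaw 14.39 tilt xy [-0.      0.0007]
n=4 row [0.0067,0.0026,0.0233] wz -0.0000  |t|=7.2mm
```

View pics/w10.png

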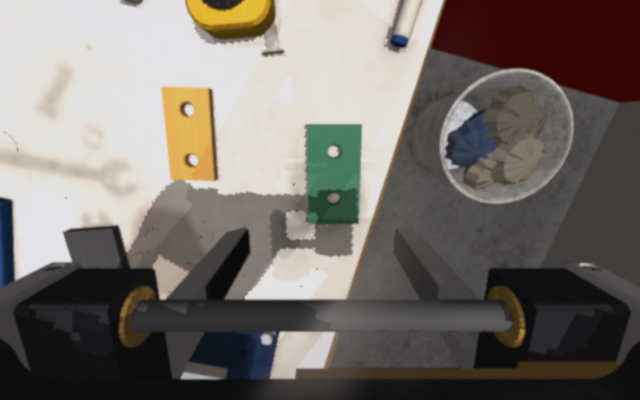

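play_rows([
  [-1, [0.0137, 0.0057, 0.02], [0, 0, 0.005]],
  [-1, [0.0137, 0.0057, 0.02], [0, 0, 0]],
  [-1, [0, 0, 0.025], [0, 0, 0]],
  [-1, [0, 0, 0.025], [0, 0, 0]],
  [-1, [0, 0, 0], [0, 0, 0]],
])

```text
t: 13.0
tcp_pos: [0.6434, -0.1643, 0.0997]
tool_rot: [-3.113, -0.389, 0.013]
wrist_force: [0.0, -0.0, -0.2]
grip_width: 0.0942
```

play_rows([
  [-1, [0, 0, 0], [0, 0, 0]],
  [-1, [0, 0, 0], [0, 0, 0]],
])

```text
t: 13.2
tcp_pos: [0.6469, -0.1666, 0.1064]
tool_rot: [3.116, 0.388, 0.005]
wrist_force: [0.3, 0.1, -0.1]
grip_width: 0.0941
```

```bash
python3 - <<'E'
from h import *
d=cap("wrist","w11.png")
plan(.646,-.1667,.0995,14.1,1);print(bot.sense()["grip_width"])
E
```

```text
t 13.25 tcp [ 0.6471 -0.1669  0.1066] yaw 14.17 tilt xy [-0.0035 -0.0023]
n=1 row [-0.0010,-0.0004,0.0071] wz 0.0012  |t|=1.1mm
0.09387154727459575
```

View pics/w11.png

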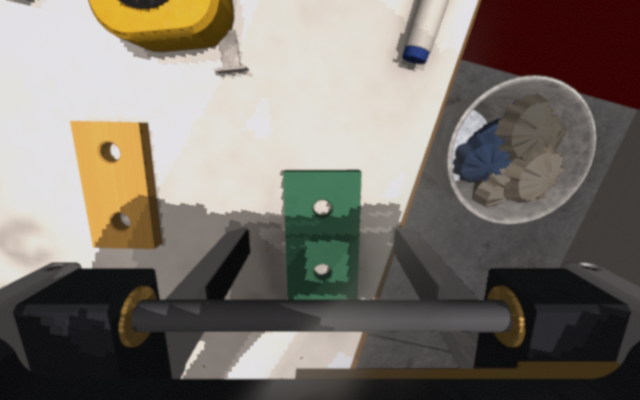

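play_rows([
  [-1, [-0.0005, -0.0004, 0.0035], [0, 0, 0]],
  [-1, [0, 0, 0], [0, 0, 0]],
  [-1, [0, 0, 0], [0, 0, 0]],
  [-1, [0, 0, 0], [0, 0, 0]],
])

```text
t: 13.65
tcp_pos: [0.6455, -0.167, 0.1006]
tool_rot: [3.118, 0.386, 0.0]
wrist_force: [-0.6, -0.2, 0.8]
grip_width: 0.0936
```

play_rows([
  [1, [0, 0, 0.0005], [0, 0, 0]],
  [1, [0, 0, 0], [0, 0, 0]],
  [1, [0, 0, 0], [0, 0, 0]],
  [1, [0, 0, 0], [0, 0, 0]],
  [1, [0, 0, 0], [0, 0, 0]],
])

```text
t: 14.15
tcp_pos: [0.6455, -0.1669, 0.0999]
tool_rot: [3.118, 0.386, 0.0]
wrist_force: [0.5, -0.4, 0.1]
grip_width: 0.0576
```

play_rows([
  [1, [0, 0, 0], [0, 0, 0]],
  [1, [0, 0, 0], [0, 0, 0]],
  [1, [0, 0, 0], [0, 0, 0]],
])

```text
t: 14.45
tcp_pos: [0.6455, -0.1669, 0.0999]
tool_rot: [3.118, 0.386, -0.0]
wrist_force: [0.9, -0.2, -0.3]
grip_width: 0.0475
```

```bash
python3 - <<'E'
from h import *
plan(.40,.156,.195,1,11);print(bot.sense()["grip_width"])
E
```

```text
t 14.45 tcp [ 0.6455 -0.1669  0.0999] yaw 14.13 tilt xy [ 0.     -0.0002]
n=11 row [-0.0180,-0.0323,-0.0086] wz 0.0208  |t|=37.0mm
0.04752856339593895
```

play_rows([
  [1, [0, 0, -0.02], [0, 0, 0]],
  [1, [0, 0, -0.04], [0, 0, 0]],
  [1, [0, 0, -0.035], [0, 0, 0]],
  [1, [0, 0, 0], [0, 0, 0]],
])

```text
t: 14.85
tcp_pos: [0.6479, -0.1676, 0.2019]
tool_rot: [3.112, 0.386, 0.017]
wrist_force: [1.1, 0.9, -0.6]
grip_width: 0.0477
```

```bash
python3 - <<'E'
from h import *
d=cap("wrist")
a=cv2.resize(d["image"][:,:,::-1][130:300,230:410],None,fx=4,fy=3.3,interpolation=cv2.INTER_CUBIC);cv2.imwrite("pics/w12.png",a)
plan(.4895,.1565,.187,1,9);print(bot.sense()["grip_width"])
E
```

```text
t 14.9 tcp [ 0.6468 -0.1672  0.1983] yaw 14.13 tilt xy [-0.0056 -0.0038]
n=9 row [-0.0121,-0.0382,0.0013] wz 0.0255  |t|=40.1mm
0.04745648295573054
```

View pics/w12.png

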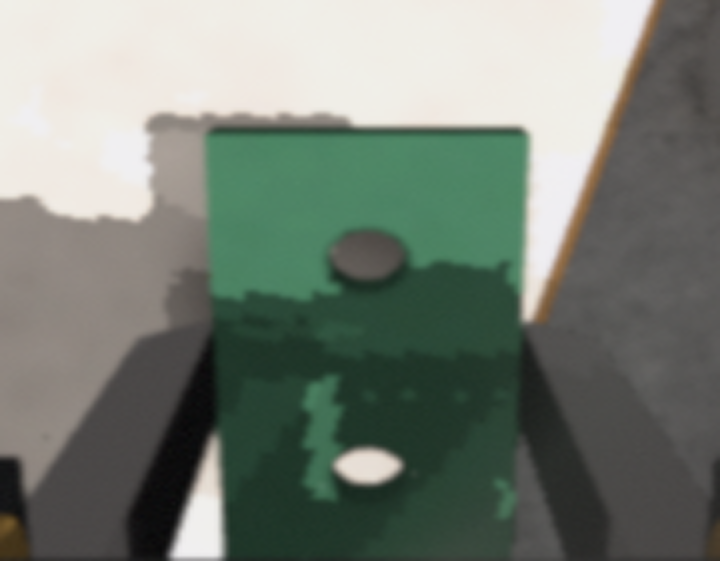

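Green is held. Its holes sit about 2.3 px (1.6 mm) further forward than the steel plate's did, so the target is TCP x ≈ 0.488.

play_rows([
  [1, [-0.0122, -0.0382, 0], [0, 0, 0.0255]],
  [1, [-0.0122, -0.0382, 0], [0, 0, 0.0255]],
  [1, [-0.0122, -0.0382, 0], [0, 0, 0.0255]],
  [1, [-0.0122, -0.0382, 0], [0, 0, 0.0255]],
  [1, [-0.0122, -0.0382, 0], [0, 0, 0.0255]],
])

```text
t: 15.4
tcp_pos: [0.5462, 0.0099, 0.1915]
tool_rot: [-3.135, -0.184, 0.009]
wrist_force: [-0.7, 1.1, -2.8]
grip_width: 0.0472
```

play_rows([
  [1, [-0.0122, -0.0382, 0], [0, 0, 0.0255]],
  [1, [-0.0122, -0.0382, 0], [0, 0, 0.0255]],
  [1, [-0.0122, -0.0382, 0], [0, 0, 0.0255]],
  [1, [-0.0122, -0.0382, 0], [0, 0, 0.0255]],
  [1, [0, 0, 0], [0, 0, 0]],
])

```text
t: 15.9
tcp_pos: [0.4845, 0.1604, 0.1919]
tool_rot: [-3.14, -0.036, 0.01]
wrist_force: [0.3, -1.1, -2.8]
grip_width: 0.0475
```

play_rows([
  [1, [0, 0, 0.01], [0, 0, 0]],
  [1, [0, 0, 0], [0, 0, 0]],
  [1, [0, 0, 0], [0, 0, 0]],
  [1, [0, 0, 0], [0, 0, 0]],
])

```text
t: 16.3
tcp_pos: [0.488, 0.1558, 0.1844]
tool_rot: [3.141, 0.024, -0.001]
wrist_force: [0.2, -0.1, -1.8]
grip_width: 0.0474
```

```bash
python3 - <<'E'
from h import *
d=cap("wrist")
a=cv2.resize(d["image"][:,:,::-1][130:300,230:410],None,fx=4,fy=3.3,interpolation=cv2.INTER_CUBIC);cv2.imwrite("pics/w13.png",a)
plan(.488,.1565,.172,1,1)
E
```

```text
t 16.35 tcp [0.4881 0.1559 0.1847] yaw 0.88 tilt xy [ 0.0002 -0.0002]
n=1 row [-0.0001,-0.0006,0.0127] wz -0.0021  |t|=0.6mm
```

View pics/w13.png

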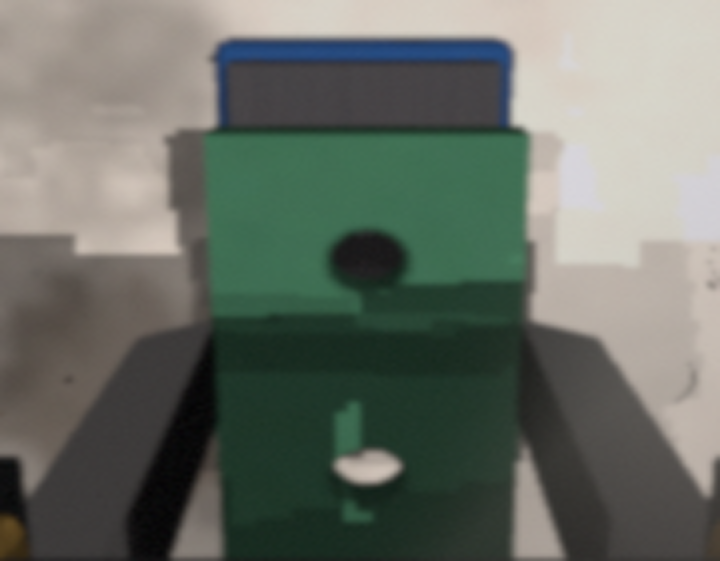

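play_rows([
  [1, [0, -0.0004, 0.012], [0, 0, 0]],
  [1, [0, 0, 0.009], [0, 0, 0]],
  [1, [0, 0, 0.006], [0, 0, 0]],
  [1, [0, 0, 0], [0, 0, 0]],
  [1, [0, 0, 0], [0, 0, 0]],
])

```text
t: 16.85
tcp_pos: [0.4875, 0.1573, 0.1575]
tool_rot: [3.141, 0.027, -0.001]
wrist_force: [0.4, 0.7, -1.1]
grip_width: 0.047
```

```bash
python3 - <<'E'
from h import *
d=cap("wrist")
a=cv2.resize(d["image"][:,:,::-1][130:300,230:410],None,fx=4,fy=3.3,interpolation=cv2.INTER_CUBIC);cv2.imwrite("pics/w14.png",a)
plan(.488,.1565,.125,1,1);print(bot.sense()["wrist_force"])
E
```

```text
t 16.9 tcp [0.4878 0.1573 0.158 ] yaw 0.99 tilt xy [-0.0003 -0.    ]
n=1 row [0.0002,0.0008,0.0330] wz -0.0002  |t|=0.9mm
[-0.01796898 -0.01758034 -2.48680962]
```

View pics/w14.png

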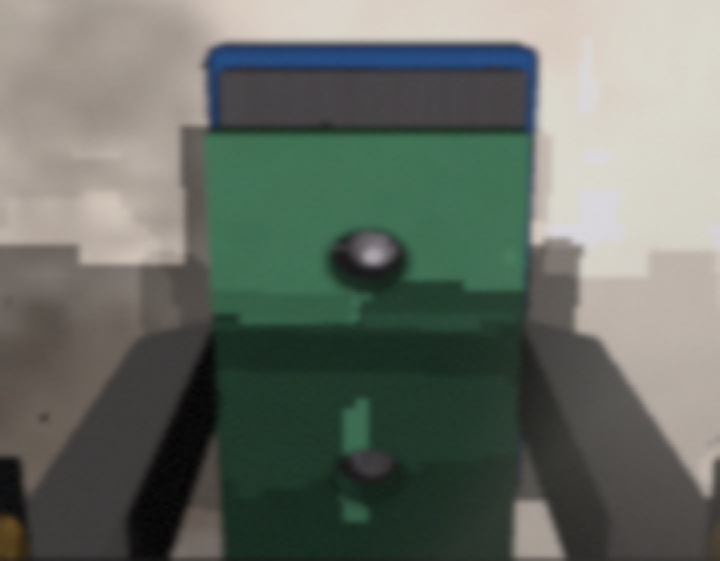

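The pins are inside both holes, about 1 px to the right. I'll shift 0.8 mm and lower.

play_rows([
  [1, [0.0003, 0.0008, 0.003], [0, 0, 0]],
  [1, [0, 0, 0.01], [0, 0, 0]],
  [1, [0, 0, 0.01], [0, 0, 0]],
  [1, [0, 0, 0.008], [0, 0, 0]],
  [1, [0, 0, 0], [0, 0, 0]],
])

```text
t: 17.4
tcp_pos: [0.4868, 0.1562, 0.1247]
tool_rot: [3.141, 0.027, -0.006]
wrist_force: [-0.4, -0.8, -2.3]
grip_width: 0.0472
```

play_rows([
  [1, [0, 0, 0], [0, 0, 0]],
  [1, [0, 0, 0], [0, 0, 0]],
  [1, [0, 0, 0], [0, 0, 0]],
])

```text
t: 17.7
tcp_pos: [0.4883, 0.1565, 0.1274]
tool_rot: [-3.141, -0.027, -0.002]
wrist_force: [0.3, -1.2, -2.2]
grip_width: 0.0474
```

play_rows([
  [1, [0, 0, 0.0028], [0, 0, 0]],
  [1, [0, 0, 0], [0, 0, 0]],
  [1, [0, 0, 0], [0, 0, 0]],
  [1, [0, 0, 0], [0, 0, 0]],
])

```text
t: 18.1
tcp_pos: [0.488, 0.1565, 0.1241]
tool_rot: [3.141, 0.027, 0.0]
wrist_force: [0.1, -0.6, -2.9]
grip_width: 0.0473
```

play_rows([
  [-0.8, [0, 0, 0], [0, 0, 0]],
  [-0.8, [0, 0, 0], [0, 0, 0]],
  [-0.8, [0, 0, 0], [0, 0, 0]],
  [-0.8, [0, 0, 0], [0, 0, 0]],
])

```text
t: 18.5
tcp_pos: [0.4882, 0.1565, 0.1244]
tool_rot: [-3.141, -0.027, -0.001]
wrist_force: [0.5, -0.4, -0.4]
grip_width: 0.0755
```

play_rows([
  [-0.8, [0, 0, -0.01], [0, 0, 0]],
  [-0.8, [0, 0, -0.03], [0, 0, 0]],
  [-1, [0, 0, -0.03], [0, 0, 0]],
])

```text
t: 18.8
tcp_pos: [0.4876, 0.1564, 0.1949]
tool_rot: [3.141, 0.027, -0.002]
wrist_force: [0.6, 0.5, -0.1]
grip_width: 0.0894
```

```bash
python3 - <<'E'
from h import *
d=cap("wrist","w15.png")
plan(.622,-.038,.195,13,6);print(bot.sense()["grip_width"])
E
```

```text
t 18.85 tcp [0.4904 0.157  0.2016] yaw 0.98 tilt xy [-0.0102  0.0018]
n=6 row [0.0185,0.0347,0.0011] wz -0.0350  |t|=39.3mm
0.09265968501452382
```

View pics/w15.png

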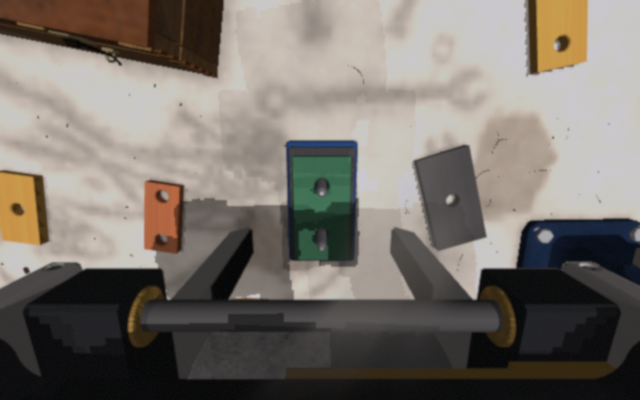

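The green plate lies flat on the steel with the pins through both holes, at (321,187) and (321,238). On to the brass plate: earlier wrist views gave (649, −34) and 12.9°, with two holes.

play_rows([
  [-1, [0.0185, 0.0347, 0], [0, 0, -0.035]],
  [-1, [0.0185, 0.0347, 0], [0, 0, -0.035]],
  [-1, [0.0185, 0.0347, 0], [0, 0, -0.035]],
  [-1, [0.0185, 0.0347, 0], [0, 0, -0.035]],
  [-1, [0.0185, 0.0347, 0], [0, 0, -0.035]],
])

```text
t: 19.35
tcp_pos: [0.5959, -0.0096, 0.1949]
tool_rot: [3.127, 0.303, 0.002]
wrist_force: [1.0, -0.0, -0.2]
grip_width: 0.0941
```

play_rows([
  [-1, [0.0185, 0.0347, 0], [0, 0, -0.035]],
  [-1, [0, 0, 0], [0, 0, 0]],
  [-1, [0, 0, 0], [0, 0, 0]],
  [-1, [0, 0, 0], [0, 0, 0]],
  [-1, [0, 0, 0], [0, 0, 0]],
])

```text
t: 19.85
tcp_pos: [0.6193, -0.0375, 0.1945]
tool_rot: [-3.121, -0.358, -0.0]
wrist_force: [0.2, -0.8, 0.1]
grip_width: 0.0942
```

```bash
python3 - <<'E'
from h import *
d=cap("wrist","w16.png")
top(d,"brass",.01)
plan(.649,-.034,.101,12.9,4)
E
```

```text
brass 3582.5 [325. 171.] [649.5 -33.5  78.9  39.6  12.7]
brass 2741.5 [383.  36.] [770.1 -54.9  66.   57.1 -71.8]
t 19.9 tcp [ 0.6194 -0.0375  0.1945] yaw 13.1 tilt xy [-0.0003 -0.    ]
n=4 row [0.0074,0.0008,0.0234] wz 0.0009  |t|=7.5mm
```

View pics/w16.png

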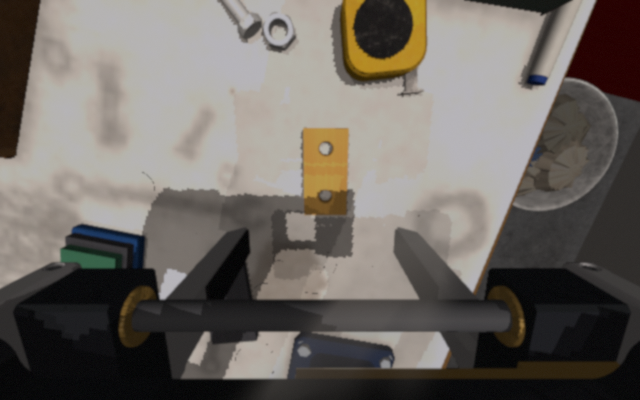

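play_rows([
  [-1, [0.015, 0.0016, 0.02], [0, 0, 0.004]],
  [-1, [0.015, 0.0016, 0.025], [0, 0, 0]],
  [-1, [0, 0, 0.025], [0, 0, 0]],
  [-0.6, [0, 0, 0.015], [0, 0, 0]],
  [-0.6, [0, 0, 0.005], [0, 0, 0]],
])

```text
t: 20.4
tcp_pos: [0.6484, -0.0342, 0.1018]
tool_rot: [-3.121, -0.351, 0.006]
wrist_force: [-0.5, -0.6, 0.4]
grip_width: 0.0812
```

play_rows([
  [-0.6, [0, 0, 0], [0, 0, 0]],
  [-0.6, [0, 0, 0], [0, 0, 0]],
  [-0.6, [0, 0, 0], [0, 0, 0]],
  [-0.6, [0, 0, 0], [0, 0, 0]],
])

```text
t: 20.8
tcp_pos: [0.6504, -0.0352, 0.1056]
tool_rot: [3.121, 0.349, 0.004]
wrist_force: [-0.5, -0.2, 0.0]
grip_width: 0.0754
```

```bash
python3 - <<'E'
from h import *
d=cap("wrist","w17.png")
plan(.6493,-.0337,.0999,12.8,1)
E
```

```text
t 20.85 tcp [ 0.6503 -0.0352  0.1053] yaw 12.78 tilt xy [-0.0018 -0.0008]
n=1 row [-0.0006,-0.0017,0.0054] wz -0.0004  |t|=1.8mm
```

View pics/w17.png

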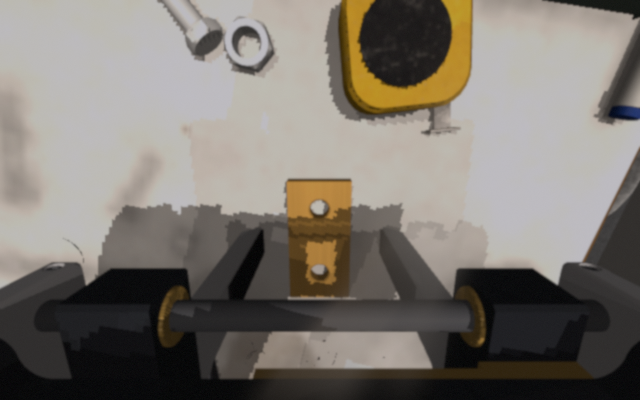

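The brass plate is between the fingers, 1–1.5 mm left of centre. I'll correct, lower and close.

play_rows([
  [-0.6, [0, -0.0012, 0.0035], [0, 0, 0]],
  [-0.6, [0, 0, 0], [0, 0, 0]],
  [-0.6, [0, 0, 0], [0, 0, 0]],
  [-0.6, [0, 0, 0], [0, 0, 0]],
])

```text
t: 21.25
tcp_pos: [0.6495, -0.0339, 0.1005]
tool_rot: [3.122, 0.35, -0.0]
wrist_force: [-0.3, 0.8, -0.2]
grip_width: 0.0747
```

play_rows([
  [1, [0, 0, 0.0005], [0, 0, 0]],
  [1, [0, 0, 0], [0, 0, 0]],
  [1, [0, 0, 0], [0, 0, 0]],
  [1, [0, 0, 0], [0, 0, 0]],
  [1, [0, 0, 0], [0, 0, 0]],
])

```text
t: 21.75
tcp_pos: [0.6496, -0.0339, 0.1001]
tool_rot: [3.122, 0.35, 0.0]
wrist_force: [0.2, 0.8, -0.5]
grip_width: 0.0393
```

play_rows([
  [1, [0, 0, 0], [0, 0, 0]],
  [1, [0, 0, 0], [0, 0, 0]],
])

```text
t: 21.95
tcp_pos: [0.6496, -0.0339, 0.1001]
tool_rot: [3.122, 0.35, 0.0]
wrist_force: [0.1, 0.2, -0.3]
grip_width: 0.0392
```

play_rows([
  [1, [0, 0, -0.02], [0, 0, 0]],
  [1, [0, 0, -0.04], [0, 0, 0]],
  [1, [0, 0, -0.03], [0, 0, 0]],
  [1, [0, 0, 0], [0, 0, 0]],
  [1, [0, 0, 0], [0, 0, 0]],
])

```text
t: 22.45
tcp_pos: [0.6493, -0.0339, 0.1894]
tool_rot: [-3.122, -0.35, 0.001]
wrist_force: [-1.0, -0.1, -4.1]
grip_width: 0.0395
```

```bash
python3 - <<'E'
from h import *
d=cap("wrist")
a=cv2.resize(d["image"][:,:,::-1][130:300,230:410],None,fx=4,fy=3.3,interpolation=cv2.INTER_CUBIC);cv2.imwrite("pics/w18.png",a)
plan(.489,.1565,.192,1,7);print(bot.sense()["grip_width"])
E
```

```text
t 22.5 tcp [ 0.6486 -0.0338  0.1876] yaw 12.78 tilt xy [0.0037 0.0013]
n=7 row [-0.0190,-0.0301,-0.0006] wz 0.0294  |t|=35.5mm
0.03937826570965066
```

View pics/w18.png

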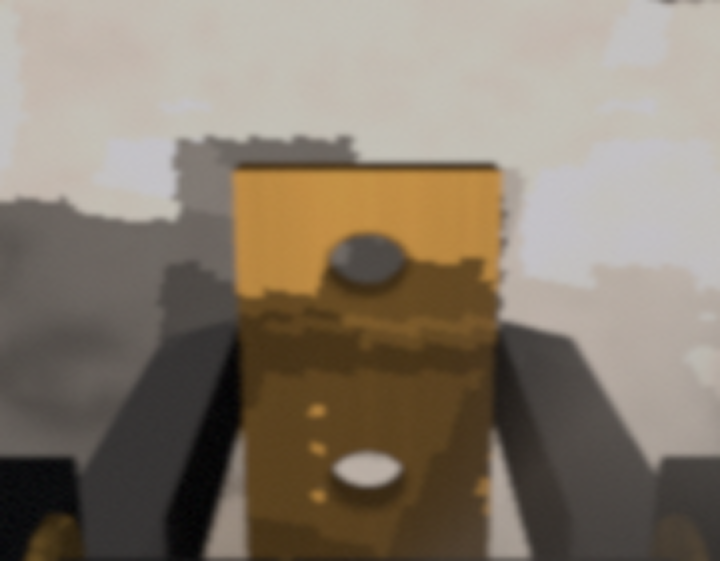

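play_rows([
  [1, [-0.019, -0.0301, -0.001], [0, 0, 0.0294]],
  [1, [-0.019, -0.0301, 0], [0, 0, 0.0294]],
  [1, [-0.019, -0.0301, 0], [0, 0, 0.0294]],
  [1, [-0.019, -0.0301, 0], [0, 0, 0.0294]],
  [1, [-0.019, -0.0301, 0], [0, 0, 0.0294]],
])

```text
t: 23.0
tcp_pos: [0.5287, 0.0996, 0.1874]
tool_rot: [3.139, 0.117, -0.01]
wrist_force: [-0.1, 0.0, -2.7]
grip_width: 0.0392
```

play_rows([
  [1, [-0.019, -0.0301, 0], [0, 0, 0.0294]],
  [1, [-0.019, -0.0301, 0], [0, 0, 0.0294]],
  [1, [0, 0, 0], [0, 0, 0]],
  [1, [0, 0, 0], [0, 0, 0]],
  [1, [0, 0, 0], [0, 0, 0]],
])

```text
t: 23.5
tcp_pos: [0.4895, 0.156, 0.1895]
tool_rot: [3.14, 0.027, -0.004]
wrist_force: [0.5, -0.1, -1.9]
grip_width: 0.0396
```

play_rows([
  [1, [0, 0, 0], [0, 0, 0]],
  [1, [0, 0, 0], [0, 0, 0]],
])

```text
t: 23.7
tcp_pos: [0.4902, 0.1558, 0.1907]
tool_rot: [3.141, 0.025, -0.001]
wrist_force: [0.9, 0.4, -1.7]
grip_width: 0.0391
```

```bash
python3 - <<'E'
from h import *
plan(.4889,.1565,.156,1,1)
E
```

```text
t 23.7 tcp [0.4902 0.1558 0.1907] yaw 0.9 tilt xy [ 0.0006 -0.0004]
n=1 row [-0.0013,-0.0007,0.0347] wz -0.0017  |t|=1.5mm
```

play_rows([
  [1, [-0.0012, -0.0007, 0.012], [0, 0, 0]],
  [1, [0, 0, 0.012], [0, 0, 0]],
  [1, [0, 0, 0.009], [0, 0, 0]],
  [1, [0, 0, 0], [0, 0, 0]],
  [1, [0, 0, 0], [0, 0, 0]],
])

```text
t: 24.2
tcp_pos: [0.4882, 0.1573, 0.1574]
tool_rot: [3.141, 0.027, -0.002]
wrist_force: [-0.2, -0.8, -2.9]
grip_width: 0.0393
```

play_rows([
  [1, [0, 0, 0], [0, 0, 0]],
  [1, [0, 0, 0], [0, 0, 0]],
])

```text
t: 24.4
tcp_pos: [0.4888, 0.1574, 0.1587]
tool_rot: [-3.141, -0.027, -0.002]
wrist_force: [-0.1, 0.2, -3.2]
grip_width: 0.039
```

```bash
python3 - <<'E'
from h import *
d=cap("wrist")
a=cv2.resize(d["image"][:,:,::-1][130:300,230:410],None,fx=4,fy=3.3,interpolation=cv2.INTER_CUBIC);cv2.imwrite("pics/w19.png",a)
plan(.4889,.1565,.135,1,1);print(bot.sense()["wrist_force"])
E
```

```text
t 24.45 tcp [0.4888 0.1574 0.1587] yaw 0.99 tilt xy [-0.0012  0.0002]
n=1 row [0.0001,0.0009,0.0237] wz -0.0001  |t|=1.0mm
[-0.39431488  0.27671024 -1.36030982]
```

View pics/w19.png

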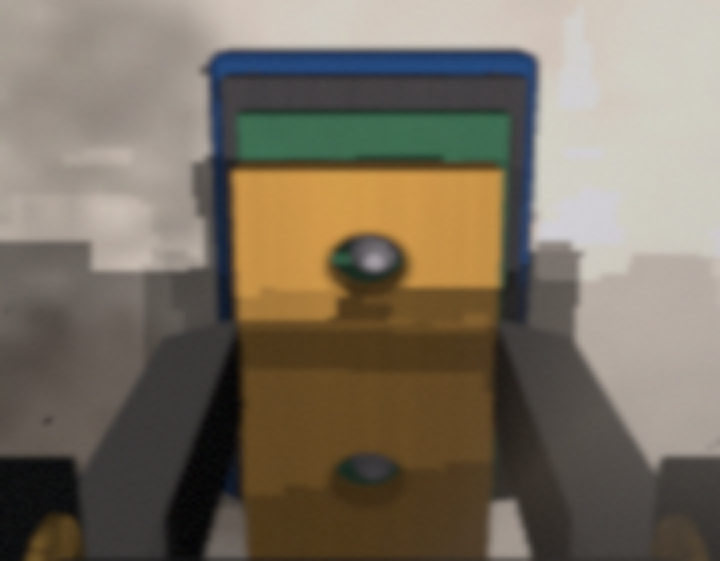

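The pins are inside both holes, slightly right. I'll shift 0.9 mm and lower to about 0.135.

play_rows([
  [1, [0, 0.0009, 0.003], [0, 0, 0]],
  [1, [0, 0, 0.008], [0, 0, 0]],
  [1, [0, 0, 0.008], [0, 0, 0]],
  [1, [0, 0, 0.003], [0, 0, 0]],
  [1, [0, 0, 0], [0, 0, 0]],
])

```text
t: 24.95
tcp_pos: [0.488, 0.1563, 0.135]
tool_rot: [3.141, 0.027, -0.003]
wrist_force: [-0.3, 1.1, -3.4]
grip_width: 0.0393
```

play_rows([
  [1, [0, 0, 0], [0, 0, 0]],
  [1, [0, 0, 0], [0, 0, 0]],
  [1, [0, 0, 0], [0, 0, 0]],
])

```text
t: 25.25
tcp_pos: [0.4887, 0.1565, 0.1364]
tool_rot: [-3.141, -0.027, -0.001]
wrist_force: [1.0, -0.4, -1.6]
grip_width: 0.0395
```

play_rows([
  [1, [0, 0, 0.0022], [0, 0, 0]],
  [1, [0, 0, 0], [0, 0, 0]],
  [1, [0, 0, 0], [0, 0, 0]],
  [1, [0, 0, 0], [0, 0, 0]],
])

```text
t: 25.65
tcp_pos: [0.4887, 0.1565, 0.1341]
tool_rot: [-3.141, -0.027, -0.001]
wrist_force: [1.6, 0.4, -2.3]
grip_width: 0.0395
```

play_rows([
  [-0.7, [0, 0, 0], [0, 0, 0]],
  [-0.7, [0, 0, 0], [0, 0, 0]],
  [-0.7, [0, 0, 0], [0, 0, 0]],
  [-0.7, [0, 0, 0], [0, 0, 0]],
])

```text
t: 26.05
tcp_pos: [0.4886, 0.1565, 0.1341]
tool_rot: [3.141, 0.027, 0.001]
wrist_force: [0.7, -0.3, -0.4]
grip_width: 0.0679
```

play_rows([
  [-0.7, [0, 0, -0.01], [0, 0, 0]],
  [-0.7, [0, 0, -0.03], [0, 0, 0]],
  [-0.7, [0, 0, -0.02], [0, 0, 0]],
])

```text
t: 26.35
tcp_pos: [0.4889, 0.1565, 0.1961]
tool_rot: [-3.141, -0.027, -0.003]
wrist_force: [-0.2, 0.1, 0.2]
grip_width: 0.0799
```

```bash
python3 - <<'E'
from h import *
d=cap("wrist","w20.png")
plan(.445,.31,.195,-8,5);print(bot.sense()["grip_width"])
E
```

```text
t 26.4 tcp [0.4906 0.1569 0.2   ] yaw 0.99 tilt xy [-0.0088  0.0015]
n=5 row [-0.0105,-0.0302,0.0010] wz 0.0314  |t|=32.0mm
0.07983833095350534
```

View pics/w20.png

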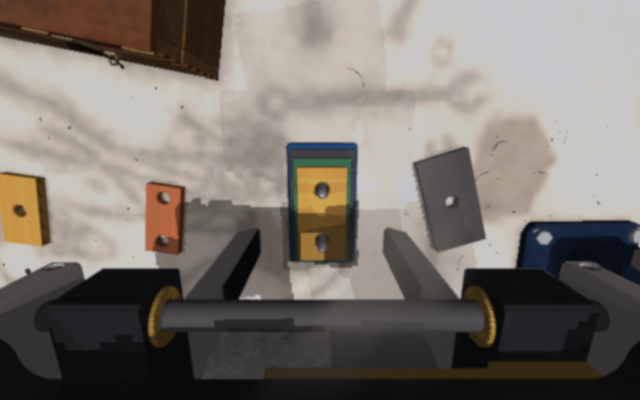

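The brass plate is seated on the green one. On to copper.

play_rows([
  [-0.6, [-0.0105, -0.0302, 0.001], [0, 0, 0.0314]],
  [-0.6, [-0.0105, -0.0302, 0], [0, 0, 0.0314]],
  [-0.6, [-0.0105, -0.0302, 0], [0, 0, 0.0314]],
  [-0.6, [-0.0105, -0.0302, 0], [0, 0, 0.0314]],
  [-0.6, [-0.0105, -0.0302, 0], [0, 0, 0.0314]],
])

```text
t: 26.9
tcp_pos: [0.4424, 0.3106, 0.193]
tool_rot: [-3.134, 0.221, -0.001]
wrist_force: [0.6, 0.4, -0.1]
grip_width: 0.0751
```

play_rows([
  [-0.6, [0, 0, 0], [0, 0, 0]],
  [-0.6, [0, 0, 0], [0, 0, 0]],
  [-0.6, [0, 0, 0], [0, 0, 0]],
  [-0.6, [0, 0, 0], [0, 0, 0]],
  [-0.6, [0, 0, 0], [0, 0, 0]],
])

```text
t: 27.4
tcp_pos: [0.4434, 0.3086, 0.1929]
tool_rot: [3.133, -0.222, 0.0]
wrist_force: [0.6, -0.8, 0.7]
grip_width: 0.0749
```

```bash
python3 - <<'E'
from h import *
d=cap("wrist","w21.png")
top(d,"copper",.01)
plan(.471,.3085,.101,-8,2)
E
```

```text
copper 2380.0 [316. 174.] [471.1 309.   66.3  31.7  -7.4]
t 27.45 tcp [0.4433 0.3087 0.193 ] yaw -8.08 tilt xy [-0.0002 -0.0001]
n=2 row [0.0137,-0.0018,0.0460] wz -0.0007  |t|=13.8mm
```

View pics/w21.png

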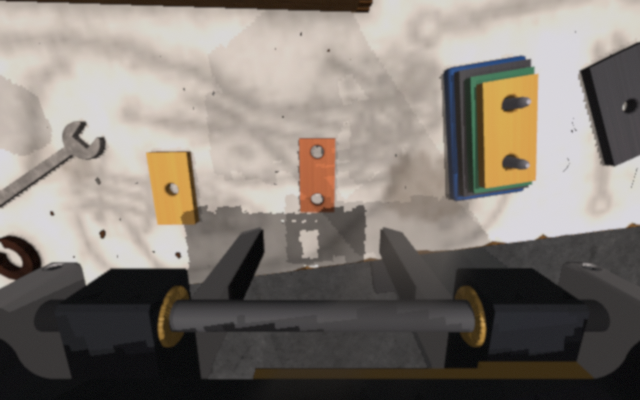

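play_rows([
  [-0.6, [0.0138, -0.002, 0.02], [0, 0, -0.005]],
  [-0.6, [0.0138, -0.002, 0.025], [0, 0, 0]],
  [-0.6, [0, 0, 0.025], [0, 0, 0]],
  [-0.6, [0, 0, 0.015], [0, 0, 0]],
  [-0.6, [0, 0, 0.004], [0, 0, 0]],
])

```text
t: 27.95
tcp_pos: [0.4698, 0.3088, 0.1016]
tool_rot: [3.132, -0.212, -0.006]
wrist_force: [0.1, -0.0, -0.9]
grip_width: 0.0753
```

play_rows([
  [-0.6, [0, 0, 0], [0, 0, 0]],
  [-0.6, [0, 0, 0], [0, 0, 0]],
  [-0.6, [0, 0, 0], [0, 0, 0]],
  [-0.6, [0, 0, 0], [0, 0, 0]],
])

```text
t: 28.35
tcp_pos: [0.4714, 0.3101, 0.1052]
tool_rot: [-3.133, 0.211, -0.003]
wrist_force: [-0.1, 0.1, 0.6]
grip_width: 0.0749
```

```bash
python3 - <<'E'
from h import *
d=cap("wrist","w22.png")
plan(.4711,.3088,.100,-7.7,1)
E
```

```text
t 28.4 tcp [0.4712 0.31   0.1049] yaw -7.71 tilt xy [-0.0016  0.001 ]
n=1 row [0.0000,0.0012,0.0049] wz -0.0002  |t|=1.2mm
```

View pics/w22.png

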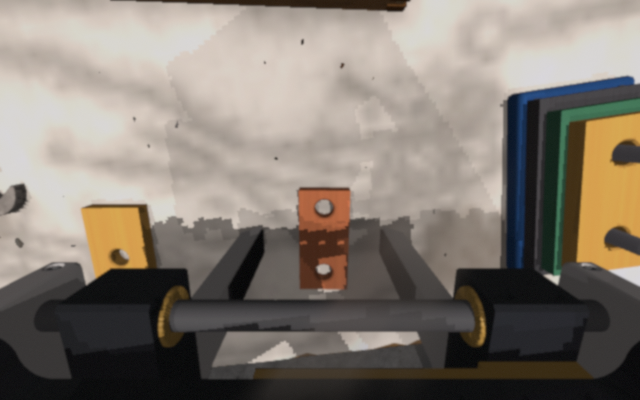

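Copper is centred to within about 1 mm. Lowering and gripping.

play_rows([
  [-0.6, [0, 0.001, 0.0035], [0, 0, 0]],
  [-0.6, [0, 0, 0], [0, 0, 0]],
  [-0.6, [0, 0, 0], [0, 0, 0]],
  [-0.6, [0, 0, 0], [0, 0, 0]],
])

```text
t: 28.8
tcp_pos: [0.4707, 0.3087, 0.1003]
tool_rot: [3.134, -0.211, -0.0]
wrist_force: [-0.7, 1.0, 0.1]
grip_width: 0.075
```

play_rows([
  [1, [0, 0, 0], [0, 0, 0]],
  [1, [0, 0, 0], [0, 0, 0]],
  [1, [0, 0, 0], [0, 0, 0]],
  [1, [0, 0, 0], [0, 0, 0]],
  [1, [0, 0, 0], [0, 0, 0]],
])

```text
t: 29.3
tcp_pos: [0.4707, 0.3087, 0.1004]
tool_rot: [3.134, -0.211, 0.0]
wrist_force: [-0.2, 0.7, -0.6]
grip_width: 0.0386
```

play_rows([
  [1, [0, 0, 0], [0, 0, 0]],
  [1, [0, 0, 0], [0, 0, 0]],
  [1, [0, 0, 0], [0, 0, 0]],
])

```text
t: 29.6
tcp_pos: [0.4707, 0.3087, 0.1004]
tool_rot: [3.134, -0.211, 0.0]
wrist_force: [-0.1, 0.7, -0.8]
grip_width: 0.0315
```

play_rows([
  [1, [0, 0, -0.02], [0, 0, 0]],
  [1, [0, 0, -0.04], [0, 0, 0]],
  [1, [0, 0, -0.03], [0, 0, 0]],
  [1, [0, 0, 0], [0, 0, 0]],
  [1, [0, 0, 0], [0, 0, 0]],
])

```text
t: 30.1
tcp_pos: [0.4707, 0.3087, 0.1902]
tool_rot: [-3.134, 0.211, -0.001]
wrist_force: [-0.3, 1.0, -3.0]
grip_width: 0.0315
```

```bash
python3 - <<'E'
from h import *
d=cap("wrist")
a=cv2.resize(d["image"][:,:,::-1][130:300,230:410],None,fx=4,fy=3.3,interpolation=cv2.INTER_CUBIC);cv2.imwrite("pics/w23.png",a)
plan(.489,.1565,.192,1,5);print(bot.sense()["grip_width"])
E
```

```text
t 30.15 tcp [0.47   0.3083 0.1886] yaw -7.72 tilt xy [ 0.0023 -0.0017]
n=5 row [0.0060,0.0300,-0.0007] wz -0.0304  |t|=30.6mm
0.03129593452876477
```

View pics/w23.png

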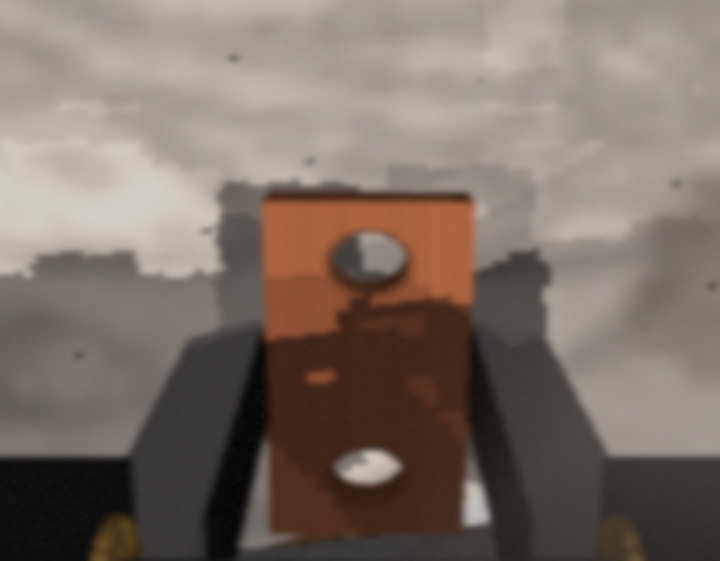

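play_rows([
  [1, [0.006, 0.03, -0.001], [0, 0, -0.0304]],
  [1, [0.006, 0.03, 0], [0, 0, -0.0304]],
  [1, [0.006, 0.03, 0], [0, 0, -0.0304]],
  [1, [0.006, 0.03, 0], [0, 0, -0.0304]],
  [1, [0.006, 0.03, 0], [0, 0, -0.0304]],
])

```text
t: 30.65
tcp_pos: [0.4882, 0.1556, 0.1883]
tool_rot: [3.14, 0.029, -0.009]
wrist_force: [0.5, 0.5, -1.0]
grip_width: 0.031
```

play_rows([
  [1, [0, 0, 0], [0, 0, 0]],
  [1, [0, 0, 0], [0, 0, 0]],
  [1, [0, 0, 0], [0, 0, 0]],
  [1, [0, 0, 0], [0, 0, 0]],
  [1, [0, 0, 0], [0, 0, 0]],
])

```text
t: 31.15
tcp_pos: [0.4893, 0.1579, 0.1911]
tool_rot: [3.141, 0.029, -0.001]
wrist_force: [0.3, -0.9, -1.2]
grip_width: 0.0316
```

```bash
python3 - <<'E'
from h import *
plan(.4885,.1565,.158,1,1)
E
```

```text
t 31.15 tcp [0.4893 0.1579 0.1911] yaw 1.07 tilt xy [ 0.0006 -0.0001]
n=1 row [-0.0008,0.0014,0.0331] wz 0.0013  |t|=1.6mm
```

play_rows([
  [1, [-0.0007, 0.0012, 0.012], [0, 0, 0]],
  [1, [0, 0, 0.012], [0, 0, 0]],
  [1, [0, 0, 0.009], [0, 0, 0]],
  [1, [0, 0, 0], [0, 0, 0]],
  [1, [0, 0, 0], [0, 0, 0]],
])

```text
t: 31.65
tcp_pos: [0.4886, 0.1558, 0.1577]
tool_rot: [3.141, 0.027, -0.002]
wrist_force: [0.0, 0.4, -0.8]
grip_width: 0.0312
```

play_rows([
  [1, [0, 0, 0], [0, 0, 0]],
  [1, [0, 0, 0], [0, 0, 0]],
])

```text
t: 31.85
tcp_pos: [0.4893, 0.1559, 0.159]
tool_rot: [-3.141, -0.027, -0.002]
wrist_force: [-0.1, 0.1, -0.4]
grip_width: 0.0312
```

```bash
python3 - <<'E'
from h import *
d=cap("wrist")
a=cv2.resize(d["image"][:,:,::-1][130:300,230:410],None,fx=4,fy=3.3,interpolation=cv2.INTER_CUBIC);cv2.imwrite("pics/w24.png",a)
plan(.4885,.1565,.145,1,1);print(bot.sense()["wrist_force"])
E
```

```text
t 31.9 tcp [0.4892 0.1559 0.159 ] yaw 0.99 tilt xy [-0.0012  0.0002]
n=1 row [-0.0007,-0.0006,0.0140] wz -0.0002  |t|=1.0mm
[ 0.21845692 -0.96735536 -1.27061302]
```

View pics/w24.png

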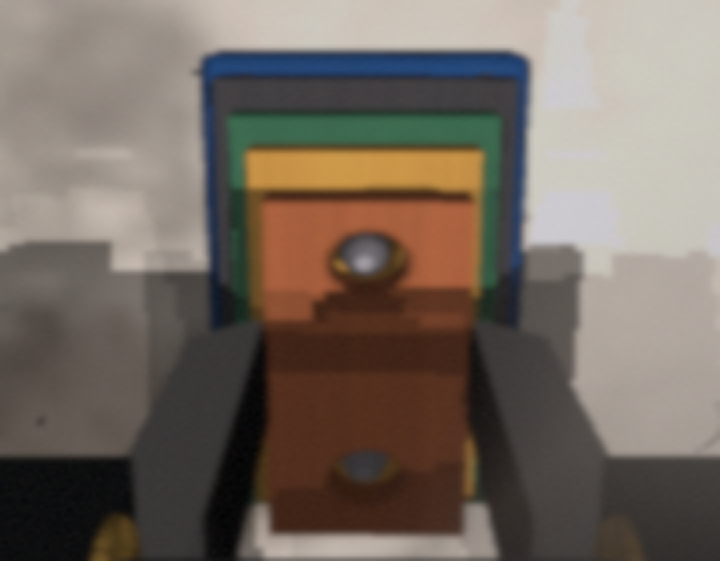

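The pins show in both holes, nearly centred. I'll apply the small correction and lower to about 0.1445.

play_rows([
  [1, [-0.0006, -0.0005, 0.003], [0, 0, 0]],
  [1, [0, 0, 0.006], [0, 0, 0]],
  [1, [0, 0, 0.003], [0, 0, 0]],
  [1, [0, 0, 0], [0, 0, 0]],
  [1, [0, 0, 0], [0, 0, 0]],
])

```text
t: 32.4
tcp_pos: [0.4882, 0.1563, 0.1461]
tool_rot: [3.141, 0.027, -0.001]
wrist_force: [-0.3, 0.5, -2.1]
grip_width: 0.031
```

play_rows([
  [1, [0, 0, 0], [0, 0, 0]],
  [1, [0, 0, 0], [0, 0, 0]],
  [1, [0, 0, 0], [0, 0, 0]],
])

```text
t: 32.7
tcp_pos: [0.4884, 0.1563, 0.1466]
tool_rot: [3.141, 0.027, 0.001]
wrist_force: [0.9, -0.1, -0.9]
grip_width: 0.0316
```

play_rows([
  [1, [0, 0, 0.002], [0, 0, 0]],
  [1, [0, 0, 0], [0, 0, 0]],
  [1, [0, 0, 0], [0, 0, 0]],
  [1, [0, 0, 0], [0, 0, 0]],
])

```text
t: 33.1
tcp_pos: [0.4882, 0.1563, 0.1444]
tool_rot: [3.141, 0.027, -0.0]
wrist_force: [-0.6, -0.5, -0.6]
grip_width: 0.0315
```

play_rows([
  [-0.5, [0, 0, 0], [0, 0, 0]],
  [-0.5, [0, 0, 0], [0, 0, 0]],
  [-0.5, [0, 0, 0], [0, 0, 0]],
  [-0.5, [0, 0, 0], [0, 0, 0]],
])

```text
t: 33.5
tcp_pos: [0.4884, 0.1563, 0.1446]
tool_rot: [3.141, 0.027, 0.001]
wrist_force: [-0.3, 0.7, 0.2]
grip_width: 0.0597
```

play_rows([
  [-0.5, [0, 0, -0.01], [0, 0, 0]],
  [-0.5, [0, 0, -0.03], [0, 0, 0]],
  [-0.5, [0, 0, -0.04], [0, 0, 0]],
  [-0.5, [0, 0, -0.03], [0, 0, 0]],
])

```text
t: 33.9
tcp_pos: [0.4886, 0.1564, 0.2576]
tool_rot: [-3.141, -0.027, -0.004]
wrist_force: [-0.2, -0.1, -0.3]
grip_width: 0.0705
```

play_rows([
  [-0.5, [-0.02, 0, -0.02], [0, 0, 0]],
  [-0.5, [-0.02, 0, 0], [0, 0, 0]],
  [-0.5, [0, 0, 0], [0, 0, 0]],
  [-0.5, [0, 0, 0], [0, 0, 0]],
  [-0.5, [0, 0, 0], [0, 0, 0]],
])

```text
t: 34.4
tcp_pos: [0.4486, 0.1556, 0.274]
tool_rot: [3.141, 0.027, -0.001]
wrist_force: [0.6, -0.2, -0.5]
grip_width: 0.0705
```

```bash
python3 - <<'E'
from h import *
d=cap("wrist","w25.png")
HSV["dark"]=((0,0,20),(179,90,95))
top(d,"copper",.054,amin=300);top(d,"brass",.044,(250,80,400,260),300);top(d,"brass",.01,(0,0,250,300),300);top(d,"blue",.014,(250,60,400,280),300);top(d,"dark",.01,(390,60,520,260),500)
d=cap("side");b=cv2.resize(d["image"][:,:,::-1][160:250,300:420],None,fx=4,fy=4,interpolation=cv2.INTER_CUBIC)
d=cap("scene");c=cv2.resize(d["image"][:,:,::-1][165:255,275:395],None,fx=4,fy=4,interpolation=cv2.INTER_CUBIC)
cv2.imwrite("pics/s25.png",cv2.resize(np.hstack([b,c]),(800,300)))
s=bot.sense();print(s["t"],s["wrist_force"],s["tcp_pos"])
E
```

```text
copper 2015.5 [321. 156.] [4.883e+02 1.560e+02 6.740e+01 3.200e+01 3.000e-01]
copper 588.5 [164.   4.] [620.6 303.3  72.8  12.8 -88.9]
brass 2873.0 [321. 155.] [489.  156.7  79.4  41.2   1. ]
brass 1759.0 [ 77. 157.] [478.  442.1  67.6  37.6  -8. ]
dark 1641.5 [470. 231.] [414.3 -15.9 167.8 116.  -89. ]
dark 1218.0 [425. 148.] [494.3  36.7  87.3  47.4  18.2]
34.55 [ 0.79650211 -0.57886853 -0.5469664 ] [0.44864722 0.15555455 0.27372415]
```

View pics/w25.png

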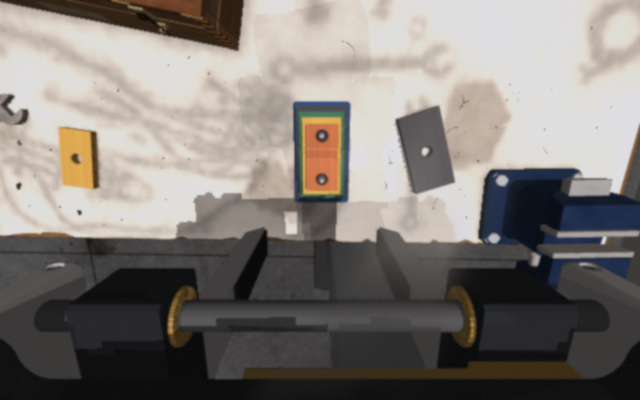

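View pics/s25.png

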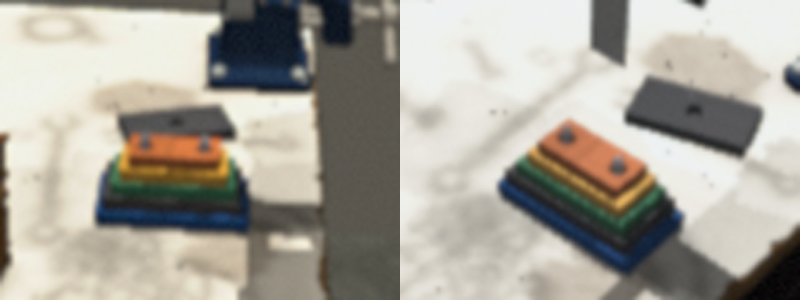

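The stack shows steel, green, brass and copper from the bottom up, flat, with a pin through both holes; copper is at (488.3,156.0) and brass at (489.0,156.7). The single-hole plates are where they started. Handing in.

```bash
python3 -c "
from cell import bot
print(bot.finish_job())"
```

```text
the job is handed in; nothing more can be done
None
```

The four two-hole plates are threaded over both pins in order: steel, green, brass, then copper on top. I handed the job in at about 34.6 s, and no verdict was reported.

- **Stack position:** in the last pictures each plate lies flat on the one below with both pins through. At its own height, copper measured (488.3, 156.0) mm at 0.3° and brass (489.0, 156.7) mm at 1.0°. The jig is at about (489.0, 156.5) mm and 1.0°. I checked steel and green by eye only in these last pictures.
- **Single-hole plates:** both measured within about 2 mm of where they started.
- **Gripper:** it was open and clear of everything, with no force on the wrist beyond sensor noise.
- **What went wrong:** the first grip on the steel plate was too shallow. When I tried to re-grip, the closure value I used did not open the fingers, so the arm pressed on the plate at about 10 N. I then opened fully and gripped it 3 mm deeper.
- **Failed check:** the final colour search for the jig's blue rim found nothing, because the stack covers most of it. I used the earlier jig measurements instead, which agreed within about 1 mm across the three cameras.

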